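# Load the jar sampler's sprung drawer

## Task

Load the sampler: first shut the gas off by turning the blue knob fully clockwise to its stop, then pull the sprung drawer all the way out to its stop and stand every jar from the mat upright in a pocket of its own, right down on the pocket's floor. Then push the drawer fully home with the jars still standing in it, and only then turn the gas fully on again, the knob anticlockwise to its other stop. Leave the bottle, the box and the beaker where they are.

Things in the scene. Friction and masses are not known exactly. Their poses are not given: they have to be found in the camera images.
- sampler: the sample-jar sampler: fixed low white box 220 x 240 x 150 mm tall, blue stripe over its mouth, knob on its roof. Origin at bench height; z up; front face at x = -0.100 of its frame, back at +0.120, y +-0.120. Its -x axis points out of the mouth, the way the drawer slides out (about to the robot's right). The roof (95 to 150 mm high) covers the pockets while the drawer is home.
- drawer (a joint): how far the sprung drawer is drawn out, m: 0 = fully home, 0.160 = out at its stop. A spring draws it home (28 N/m, 4.5 N at the stop), but a friction brake of 6.5 N holds it wherever it is let go. About 7 N starts it out, 11 N brings it to the stop, 2 to 7 N pushes it home.
- drawer_handle (a point): middle of the drawer's steel handle bar: 12 mm diameter, 90 mm long along y, centre 50 mm above the bench, 45 mm ahead of the drawer's front edge (75 mm ahead of the sampler's face when home). A 10 mm arm at each end slopes down to the drawer; free below and between the arms: pinch or hook it from above. Axes as the sampler's, -x = out. Moves with the drawer.
- gas_knob (a joint): angle of the blue gas knob, rad, measured clockwise seen from above: 0 = anticlockwise end stop (gas fully on), 1.9 = clockwise end stop (gas shut off). Stays where it is left; turns with about 0.06 N m.
- gas_knob_grip (a point): on the vertical axis of the blue gas knob on the sampler's roof, at the height to grip (187 mm above the bench). A 44 mm disc (top at 164 mm) carries an upright grip bar 42 x 14 mm (top at 194 mm) that runs along this point's x axis and turns with the knob; white mark on top at its -x end.
- mat: pale blue-grey staging mat, 220 x 270 mm, under 2 mm thick, flat on the bench; it is only a mark, the jars stand at bench height. Origin at its centre.
- jar0: a closed sample jar, squat upright cylinder 40 mm diameter, 36 mm tall, amber glass with a green screw lid (top 13 mm, same diameter) with a white disc on it, 60 g, centre of mass about 15 mm up. Origin: centre of its underside; z up along the jar. Stands upright on the mat; two to four of the four jars are present.
- jar1: a closed sample jar, squat upright cylinder 40 mm diameter, 36 mm tall, amber glass with a green screw lid (top 13 mm, same diameter) with a white disc on it, 60 g, centre of mass about 15 mm up. Origin: centre of its underside; z up along the jar. Stands upright on the mat; two to four of the four jars are present.
- jar2: a closed sample jar, squat upright cylinder 40 mm diameter, 36 mm tall, amber glass with a green screw lid (top 13 mm, same diameter) with a white disc on it, 60 g, centre of mass about 15 mm up. Origin: centre of its underside; z up along the jar. Stands upright on the mat; two to four of the four jars are present.
- jar3: a closed sample jar, squat upright cylinder 40 mm diameter, 36 mm tall, amber glass with a green screw lid (top 13 mm, same diameter) with a white disc on it, 60 g, centre of mass about 15 mm up. Origin: centre of its underside; z up along the jar. Stands upright on the mat; two to four of the four jars are present.
- pocket0 (a point): centre of the floor of drawer pocket 0 (front pair; 56 mm between pairs along the slide, 84 mm across it within a pair): round, 45 mm wide, bevelled to 50 mm at the mouth, 18 mm deep, floor 16 mm above the bench. Axes as the sampler's. Moves with the drawer; fully out, the front pair are 136 mm and the rear pair 80 mm ahead of the sampler's face.
- pocket1 (a point): centre of the floor of drawer pocket 1 (front pair; 56 mm between pairs along the slide, 84 mm across it within a pair): round, 45 mm wide, bevelled to 50 mm at the mouth, 18 mm deep, floor 16 mm above the bench. Axes as the sampler's. Moves with the drawer; fully out, the front pair are 136 mm and the rear pair 80 mm ahead of the sampler's face.
- pocket2 (a point): centre of the floor of drawer pocket 2 (rear pair; 56 mm between pairs along the slide, 84 mm across it within a pair): round, 45 mm wide, bevelled to 50 mm at the mouth, 18 mm deep, floor 16 mm above the bench. Axes as the sampler's. Moves with the drawer; fully out, the front pair are 136 mm and the rear pair 80 mm ahead of the sampler's face.
- pocket3 (a point): centre of the floor of drawer pocket 3 (rear pair; 56 mm between pairs along the slide, 84 mm across it within a pair): round, 45 mm wide, bevelled to 50 mm at the mouth, 18 mm deep, floor 16 mm above the bench. Axes as the sampler's. Moves with the drawer; fully out, the front pair are 136 mm and the rear pair 80 mm ahead of the sampler's face.
- reagent_bottle: bystander: amber reagent bottle, 70 mm diameter, 150 mm tall, blue cap; origin centre of underside.
- septa_box: bystander: small cardboard box 90 x 120 x 45 mm; origin centre of underside.
- beaker: bystander: glass beaker 70 mm diameter, 90 mm tall; origin centre of underside.

How it is judged:
On the way, in this order (a step that is already met when the one before it is completed fails the run):
1. the gas knob is turned clockwise to its stop, the drawer still home (value of joint gas_knob above 1.8 rad and value of joint drawer below 0.02 m), for 0.2 s.
2. the drawer is pulled out to its stop, the gas still shut (value of joint drawer above 0.154 m and value of joint gas_knob above 1.8 rad), for 0.2 s.
3. every jar stands in a pocket, the gas still shut ((distance between jar0 and pocket0 below 0.006 m or distance between jar0 and pocket1 below 0.006 m or distance between jar0 and pocket2 below 0.006 m or distance between jar0 and pocket3 below 0.006 m) and angle between each of jar0, jar1, jar2, jar3's own z axis and vertical below 0.12 rad and (distance between jar1 and pocket0 below 0.006 m or distance between jar1 and pocket1 below 0.006 m or distance between jar1 and pocket2 below 0.006 m or distance between jar1 and pocket3 below 0.006 m) and (distance between jar2 and pocket0 below 0.006 m or distance between jar2 and pocket1 below 0.006 m or distance between jar2 and pocket2 below 0.006 m or distance between jar2 and pocket3 below 0.006 m) and (distance between jar3 and pocket0 below 0.006 m or distance between jar3 and pocket1 below 0.006 m or distance between jar3 and pocket2 below 0.006 m or distance between jar3 and pocket3 below 0.006 m) and value of joint gas_knob above 1.8 rad), for 0.2 s.
4. the drawer is fully home with every jar standing in it, the gas still shut (all of step 3 and value of joint drawer below 0.005 m), for 0.2 s.
5. the gas knob is turned anticlockwise to its stop (value of joint gas_knob below 0.1 rad), for 0.2 s.
At the end, for the whole second after the job is handed in: Knob within 0.1 rad of its anticlockwise stop, drawer within 5 mm of home, every jar present at rest with its underside's centre within 6 mm of a pocket floor's centre and tilted less than 0.12 rad (value of joint gas_knob below 0.1 rad and value of joint drawer below 0.005 m and (distance between jar0 and pocket0 below 0.006 m or distance between jar0 and pocket1 below 0.006 m or distance between jar0 and pocket2 below 0.006 m or distance between jar0 and pocket3 below 0.006 m) and angle between each of jar0, jar1, jar2, jar3's own z axis and vertical below 0.12 rad and linear speed of each of jar0, jar1, jar2, jar3 below 0.02 m/s and (distance between jar1 and pocket0 below 0.006 m or distance between jar1 and pocket1 below 0.006 m or distance between jar1 and pocket2 below 0.006 m or distance between jar1 and pocket3 below 0.006 m) and (distance between jar2 and pocket0 below 0.006 m or distance between jar2 and pocket1 below 0.006 m or distance between jar2 and pocket2 below 0.006 m or distance between jar2 and pocket3 below 0.006 m) and (distance between jar3 and pocket0 below 0.006 m or distance between jar3 and pocket1 below 0.006 m or distance between jar3 and pocket2 below 0.006 m or distance between jar3 and pocket3 below 0.006 m)); the robot touches nothing.
It fails at once if the reagent bottle is moved more than 30 mm (distance of reagent_bottle from where it was at the start of the episode above 0.03 m).
It fails at once if the cardboard box is moved more than 30 mm (distance of septa_box from where it was at the start of the episode above 0.03 m).
It fails at once if the beaker is moved more than 30 mm (distance of beaker from where it was at the start of the episode above 0.03 m).
It fails at once if the gas is let on (knob over 0.3 rad from shut) while the drawer is out (value of joint drawer above 0.03 m and value of joint gas_knob below 1.6 rad).
Of jar0, jar1, jar2, jar3 only 2 to 4 are there at a start; the rules pass over those that are not, and their reading is None.
At some moment in a run one of jar0, jar1, jar2, jar3 may be knocked a few centimetres aside while the robot is not near it.
It also fails if it takes over 210 s, if anything falls off the work surface, if the arm or the gripper's body presses on something with over 40 N, if the wrist force passes 120 N, or if a joint passes its speed limit or range.

## Robot

A 6-joint arm with a two-finger parallel gripper is mounted at the origin on the work surface. World frame = base frame: x ahead of the robot, y to its left, z up, the work surface at z = 0. Lengths are in m, angles in rad, forces in N, time in s.
With the tool pointing down it reaches from about 0.225 to 0.875 m from the base axis. Payload 3.4 kg.
Tool frame: the origin (TCP) lies where the fingers leave the gripper's body, on its centre line; the fingertips stand 73 mm ahead of it and the grasp point (between the pads) lies 54 mm ahead of it (manip.pinch_z is the distance from the TCP to the grasp point, in m); z points along the fingers, y is the line along which they close (so a half turn about z gives the same grasp; the last joint's range is limited). The gripper opens to 85 mm and grips with 20 to 120 N. Pads are 22 mm wide; open, the fingers measure 114 mm over their backs; the gripper's body (76 mm by 85 mm) begins 54 mm behind the grasp point. The pads swing forward as they close: fully open they stand 13 mm farther back than shut.
Start: joints at [1.206, 0.276, 1.505, -0, 1.361, -0.121], TCP at [0.139, 0.558, 0.304] pointing down, gripper open.
Joint ranges: [-2.89, 2.89], [-0.75, 2.08], [0.22, 2.7], [-1.18, 4.32], [0.11, 2.71], [-2.7, 2.7]. Speed limits (rad/s): [2.57, 2.57, 3.14, 3.14, 3.14, 3.14].

## Interface

Orientations are given as a unit quaternion [w, x, y, z].
In Python, from rig import readout, imaging, manip gives the robot as it stands. The module is installed in compiled form; this text tells all that it offers.
- The arm moves only by the tool servo_tool, never from a script. Its argument "moves" is a list of rows, each an object with "dp": the shift along the tool's x, y, z in units of 0.2 m (1.0 is 0.2 m), a list of three; "delta_rot": the turn, a rotation vector about the tool's x, y, z in units of 0.1 rad (1.0 is 0.1 rad), a list of three; "fingers": the opening, from 0 (shut) to 1 (fully open). In form: [{"dp": [dx, dy, dz], "delta_rot": [wx, wy, wz], "fingers": fingers}, ...]. A call has 1 to 5 rows; each row shifts and turns the commanded pose from where the row before left it, along the tool's axes as they then stand; what a row does not reach is not made up. A row lasts 1/10 s, in which the tool goes at most 50 mm and 8.59 degrees, less where a joint would pass 70% of its speed; a pose out of reach is approached as far as the arm can. A call with a number of a shift or a turn outside -1 to 1 is refused whole. A call with a gripper value outside its range is refused whole. The fingers move at their own pace and stop on an object; "force" is the grip in N (left out, the last holds). Time passes only in rows, so rows that do not move let the fingers close. It gives the time, the measured TCP pose, the force, the opening and the grip force at its end, in the units of the state.
- readout.get_state(): the state, without advancing time (a new reading comes with each control period).
- imaging.get_image(name): name is "side" or "top"; returns (picture, depth): 384x512x3 uint8, red, green, blue; 384x512 float32, m along the optical axis (not along the pixel's ray), 0 where there is no reading.
- imaging.calibration(name): a dict with "intrinsics" (3x3 intrinsics, pixels), "R" (3x3) and "t" (3): a world point X has camera coordinates R X + t. Camera axes: x right, y down, z forward; pixel columns grow to the right and rows downward; lengths in m; the calibration is good to about 2 mm. A picture is of the moment at which its call begins. calibration takes no time and is no camera call.
- manip.sign_off(): hands the job in; it is judged then, once.
The state is a dict: "clock": time; "qpos": joint angles; "qd": joint speeds; "effort": joint torques, N m; "position": TCP position; "ee_rot": TCP orientation; "contact_force": force on the tool from outside, world axes, zero at the start; "moment": the same for the moment, N m; "width": finger opening in m; "gripper_force": force on a finger pad.
Only numpy, scipy, OpenCV 4.12 (cv2) and the standard library are available. Lean on these libraries where they do the work, as an engineer would, in place of code of your own. Each camera call takes 0.05 s, during which the arm holds its last target. There are 200 camera calls.

## Working session

There is one attempt and no reset: what is moved stays moved. The work goes in short steps, Python scripts to look and compute and a tool call to move; the robot and the scene stay as the last step left them, time stands still between calls to the robot, and variables do not carry over. Pictures are saved under pics/ and viewed, at most 14 in all, crops included, and the job is handed in when it is done.

Besides the shell and the picture viewer there is one more tool, called after "Request:" as name(argument=value, ...), one argument or row to a line, values as JSON. servo_tool: Moves the arm, as the interface text tells. Its arguments: {"type":"object","properties":{"moves":{"type":"array"},"force":{"type":"number"}},"required":["moves"]}

```bash
mkdir -p pics; cat > h.py <<'E'
import numpy as np, cv2
from rig import readout, imaging, manip
def grab(name):
    p,d=imaging.get_image(name); return p,d
def pts(name,d):
    c=imaging.calibration(name);K,R,t=map(np.array,(c["intrinsics"],c["R"],c["t"]))
    v,u=np.mgrid[:d.shape[0],:d.shape[1]]
    X=np.stack([(u-K[0,2])/K[0,0]*d,(v-K[1,2])/K[1,1]*d,d],-1)
    return (X-t)@R
def ray(name,u,v,z):
    c=imaging.calibration(name);K,R,t=map(np.array,(c["intrinsics"],c["R"],c["t"]))
    o=-R.T@t; r=R.T@np.linalg.inv(K)@np.array([u,v,1.]); return o+r*(z-o[2])/r[2]
E
python3 - <<'E'
from h import *
for n in("top","side"):
    p,d=grab(n); cv2.imwrite(f"pics/{n}0.png",p[:,:,::-1]); np.savez(f"{n}0.npz",p=p,d=d)
    c=imaging.calibration(n);print(n,np.round(-np.array(c["R"]).T@c["t"],3),np.round(c["R"],2).tolist(),np.round(c["intrinsics"],0).tolist())
print(readout.get_state())
E
```

```text
top [ 0.53  -0.039  1.425] [[-0.0, -1.0, 0.02], [-1.0, -0.0, -0.06], [0.06, -0.02, -1.0]] [[382.0, 0.0, 253.0], [0.0, 382.0, 192.0], [0.0, 0.0, 1.0]]
side [-0.009 -0.987  0.821] [[0.83, -0.55, 0.01], [-0.28, -0.43, -0.86], [0.48, 0.71, -0.51]] [[388.0, 0.0, 254.0], [0.0, 388.0, 191.0], [0.0, 0.0, 1.0]]
{'clock': 0.1, 'qpos': array([ 1.20600155e+00,  2.76556981e-01,  1.50599938e+00, -6.11473224e-06,
        1.36073813e+00, -1.20994252e-01]), 'qd': array([-0.00025435, -0.00082369, -0.00234477,  0.00060209,  0.00024761,
        0.00142764]), 'effort': array([ 6.93318016e-04, -4.17702270e+01, -2.46403313e+01, -2.55737132e-04,
        5.76756138e-03,  1.94893846e-05]), 'position': array([0.13867661, 0.55766027, 0.30311459]), 'ee_rot': array([-2.01754342e-04,  1.21597909e-01,  9.92579077e-01, -8.26655891e-04]), 'contact_force': array([ 0.3975103 , -0.18627895,  0.4236303 ]), 'moment': array([-0.0061524 ,  0.01764704, -0.04839732]), 'gripper_force': 0.0, 'width': 0.08548410346013262}
```

View pics/top0.png

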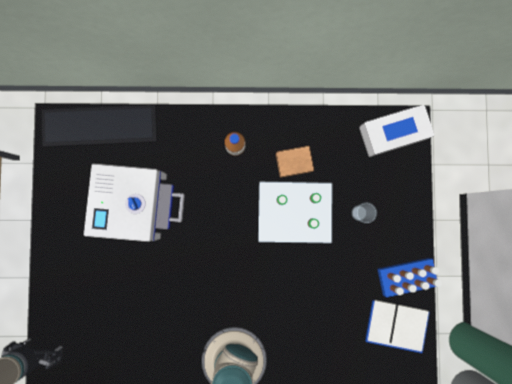

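View pics/side0.png

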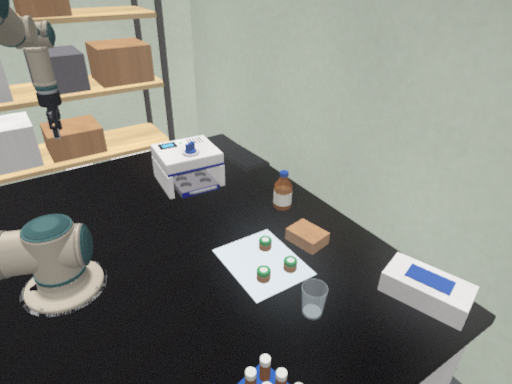

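```bash
cat >> h.py <<'E'
def jars(p):
    h=cv2.cvtColor(p,cv2.COLOR_RGB2HSV); m=cv2.inRange(h,(45,80,40),(80,255,255))
    n,l,s,c=cv2.connectedComponentsWithStats(cv2.morphologyEx(m,cv2.MORPH_CLOSE,np.ones((5,5),np.uint8)))
    out=[]
    for i in range(1,n):
        if s[i,4]>40:
            cs,_=cv2.findContours((l==i).astype(np.uint8),0,2);(u,v),r=cv2.minEnclosingCircle(cs[0])
            out.append((c[i],s[i,:],ray("top",*c[i],.036)))
    return out
E
python3 - <<'E'
from h import *
z=np.load("top0.npz");p,d=z["p"],z["d"]
for j in jars(p):print(j[0].round(1),j[1],j[2].round(4))
h=cv2.cvtColor(p,cv2.COLOR_RGB2HSV)
P=pts("top",d)
# roof by depth + region
roi=np.zeros(d.shape,bool);roi[150:255,70:170]=1
m=(roi&(abs(P[...,2]-.15)<.012)).astype(np.uint8)
cs,_=cv2.findContours(m,0,2);c=max(cs,key=cv2.contourArea);r=cv2.minAreaRect(c);b=cv2.boxPoints(r)
print("roof",r,[ray("top",*q,.15).round(4).tolist() for q in b])
k=cv2.inRange(h,(105,120,50),(130,255,255))*roi.astype(np.uint8)
n,l,s,cc=cv2.connectedComponentsWithStats(k)
for i in range(1,n):
    if s[i,4]>5:
        q=(l==i);print(s[i],cc[i].round(1),np.median(P[q],0).round(4))
# handle region heights
print((P[188:226:2,154:192:2,2]*1000).round(0).astype(int))
s=np.load("side0.npz");
a=cv2.resize(p[150:255,75:195],None,fx=5,fy=5,interpolation=cv2.INTER_CUBIC);cv2.imwrite("pics/c0.png",a[:,:,::-1])
a=cv2.resize(s["p"][130:210,140:240],None,fx=7,fy=7,interpolation=cv2.INTER_CUBIC);cv2.imwrite("pics/c1.png",a[:,:,::-1])
E
```

```text
[315.1 197.7] [311 193  10  10  49] [ 0.5925 -0.298   0.036 ]
[483.  352.4] [ 450  323   62   61 2267] [ 0.0343 -0.8997  0.036 ]
roof ((120.5906753540039, 202.61129760742188), (67.24266815185547, 72.84622192382812), 5.8263421058654785) [[0.463, 0.4904, 0.15], [0.7031, 0.472, 0.15], [0.6807, 0.2501, 0.15], [0.4401, 0.2711, 0.15]]
[129 198  12  11 112] [134.1 202.8] [0.5692 0.3177 0.1793]
[168 222   2   7  11] [168.6 225.5] [0.4901 0.237  0.0171]
[[1425  131  106   32   36   31   31   34   31   33    1    0    0    1
     6    0    3    1   -4]
 [ 145  130  109   12   32   37   31   32   38   29   -2    0    4    2
     3    6    0    3    0]
 [ 149  125  110   21   34   32   32   35   28   22   -1    7   -4   -1
     4   -2    0    4    0]
 [ 146  128  105   14   37   35   34   34   31   29   38   42   52   45
    59   -4   -4   -1    1]
 [ 150  121  101   18   34   31   31   36   39   21   31   35   49   50
    53   -1   -3    4    5]
 [ 142  120   19   39   36   33   34   33   31    5    2   -4    1   50
    54    1    2    3    1]
 [ 148  114   33   30   30   30   35   35   32    1
[... 549 characters left out ...]
 [ 123  104   34   33   29   35   33   34   21    2   -1    0    2   57
    -4    0    0    4    1]
 [ 125   98   17   37   36   31   32   36   24    3   -4    0   -5   61
     0   -3   -1    4    6]
 [ 120  104   15   37   35   34   36   37   11    1    1   -3   -3   55
    -8    3    2   -2    3]
 [ 120   18   17   38   35   29   39   29   32   -3    0   -6   52   57
     3    1   -1    1    1]
 [ 118   14   16   35   36   34   34   26   34   38   41   45   51   55
    -5    0   -2   -4    1]
 [ 115   21   33   32   35   33   33   34   -1    4   -1   -3   -3    3
     1   -2    2   -3   -5]
 [ 109   33   32   39   38   32   34   31   -2   -5    1    1   -2    1
     1    0    2    2   -1]]
```

View pics/c0.png

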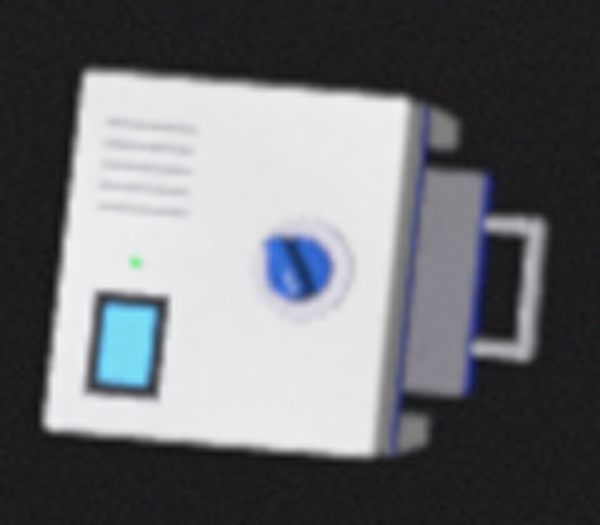

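View pics/c1.png

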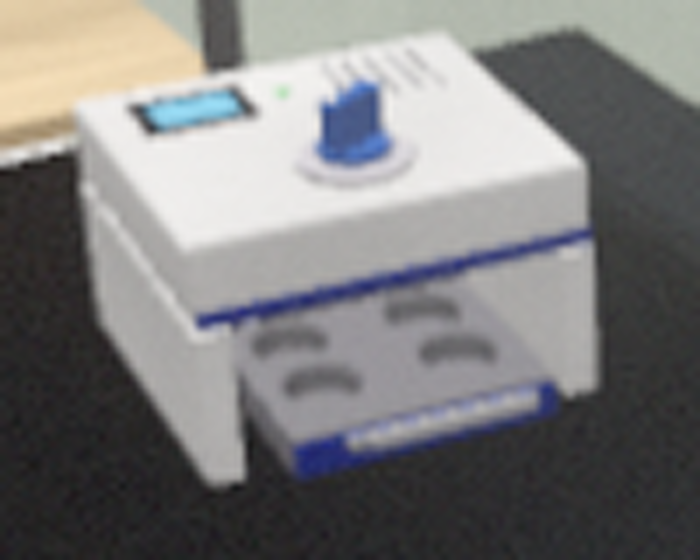

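```bash
cat > jars.py <<'E'
from h import *
def find(p,roi):
    # green lid ring: excess green over red and blue, filled by convex hull
    f=p.astype(int);m=((f[...,1]-np.maximum(f[...,0],f[...,2])>12)).astype(np.uint8)
    k=np.zeros_like(m);k[roi]=1;m*=k
    n,l,s,c=cv2.connectedComponentsWithStats(cv2.dilate(m,np.ones((3,3),np.uint8)))
    o=[]
    for i in range(1,n):
        q=((l==i)&(m>0))
        if q.sum()<25: continue
        hull=cv2.convexHull(cv2.findNonZero(q.astype(np.uint8)));M=cv2.moments(hull)
        u,v=M["m10"]/M["m00"],M["m01"]/M["m00"]
        o.append((round(u,1),round(v,1),int(q.sum()),cv2.contourArea(hull),ray("top",u,v,.033).round(4).tolist()))
    return o
E
python3 - <<'E'
from jars import *
z=np.load("top0.npz");p,d=z["p"],z["d"]
for j in find(p,np.s_[170:260,240:350]):print(j)
P=pts("top",d)
def blob(P,c,r,z0,z1):
    m=(np.hypot(P[...,0]-c[0],P[...,1]-c[1])<r)&(P[...,2]>z0)&(P[...,2]<z1);return m,P[m]
h=cv2.cvtColor(p,cv2.COLOR_RGB2HSV)
for n in("top","side"):
    z=np.load(n+"0.npz");P=pts(n,z["d"]);hh=cv2.cvtColor(z["p"],cv2.COLOR_RGB2HSV)
    b=(hh[...,1]>120)&(hh[...,0]>105)&(hh[...,0]<130)
    m,Q=blob(P,(.57,.32),.04,.172,.215);Q=P[m&b]
    mm,ev=Q[:,:2].mean(0),np.linalg.eigh(np.cov(Q[:,:2].T))
    print(n,"knob bar",len(Q),Q.mean(0).round(4),ev[0]**.5,ev[1][:,1])
    m,Q=blob(P,(.554,.187),.08,.043,.07)
    Q=Q[(abs(Q[:,1]-.187)<.03)]
    print(n,"handle",len(Q),Q.mean(0).round(4),np.polyfit(Q[:,0],Q[:,1],1) if len(Q)>5 else 0, Q.min(0),Q.max(0))
    m=(abs(P[...,2]-.15)<.008)&(np.hypot(P[...,0]-.57,P[...,1]-.37)<.17);cs,_=cv2.findContours(m.astype(np.uint8),0,2)
    c=max(cs,key=cv2.contourArea);W=np.array([ray(n,*q[0],.15)[:2] for q in cv2.convexHull(c)],np.float32)
    print(n,"roof",cv2.minAreaRect(W),cv2.boxPoints(cv2.minAreaRect(W)).round(4).tolist())
p=np.load("top0.npz")["p"];s=np.load("side0.npz")["p"]
a=cv2.resize(p[190:216,120:150],None,fx=13,fy=13,interpolation=0);b=cv2.resize(s[138:164,175:205],None,fx=13,fy=13,interpolation=0)
cv2.imwrite("pics/k.png",np.hstack([a,b])[:,:,::-1])
E
```

```text
(281.8, 199.2, 71, 82.0, [0.5871, -0.1763, 0.033])
(315.8, 197.4, 67, 78.0, [0.5936, -0.3011, 0.033])
(313.4, 223.0, 75, 87.5, [0.5003, -0.2914, 0.033])
top knob bar 62 [0.5683 0.3206 0.1907] [0.00433521 0.01080491] [-0.89883345 -0.43829035]
top handle 114 [0.5579 0.1905 0.0532] [-0.07047114  0.22982022] [0.5082684  0.17992853 0.04341795] [0.60545503 0.21093432 0.06123418]
top roof ((0.5719784498214722, 0.37068185210227966), (0.2201021909713745, 0.2387828528881073), 84.9676284790039) [[0.44339999556541443, 0.27149999141693115], [0.6812999844551086, 0.25060001015663147], [0.7006000280380249, 0.4697999954223633], [0.4627000093460083, 0.49079999327659607]]
side knob bar 16 [0.5596 0.3151 0.1858] [0.00370966 0.01281766] [-0.80402049 -0.59460159]
side handle 78 [0.5536 0.1838 0.0508] [-0.08384811  0.23026384] [0.50447996 0.17525305 0.043076  ] [0.60321987 0.20226155 0.05751333]
side roof ((0.5663467049598694, 0.3583124876022339), (0.2286292016506195, 0.23940998315811157), 84.88805389404297) [[0.43689998984336853, 0.2551000118255615], [0.6754000186920166, 0.2337999939918518], [0.6958000063896179, 0.46149998903274536], [0.45730000734329224, 0.4828000068664551]]
```

View pics/k.png

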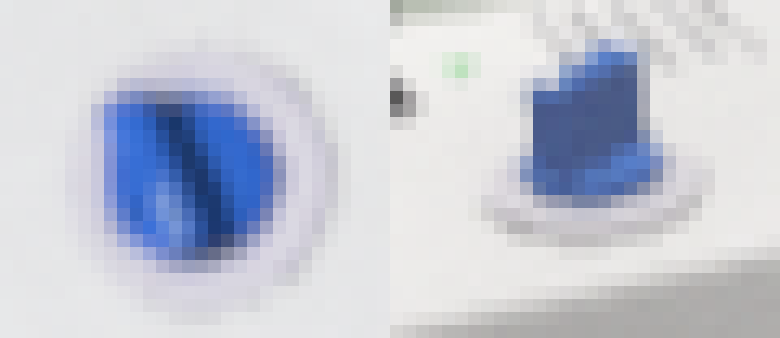

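```bash
cat > plan.py <<'E'
from h import *
import sys
from scipy.spatial.transform import Rotation as Ro
# plan.py x y z yaw(deg of tool x): turn first, then shift, in move units
x,y,z,yaw=map(float,sys.argv[1:5])
s=readout.get_state();q=np.array(s["ee_rot"]);R=Ro.from_quat(q[[1,2,3,0]])
a=np.radians(yaw);T=Ro.from_matrix(np.array([[np.cos(a),np.sin(a),0],[np.sin(a),-np.cos(a),0],[0,0,-1]]))
rv=(R.inv()*T).as_rotvec();d=T.inv().apply(np.array([x,y,z])-s["position"])
print("t",round(s["clock"],2),"pos",s["position"].round(4),"yaw",np.degrees(np.arctan2(*R.as_matrix()[[1,0],[0,0]])).round(1),"w",round(s["width"],4),"gf",round(s["gripper_force"],1),"F",np.round(s["contact_force"],1),"M",np.round(s["moment"],2),"q",np.round(s["qpos"],2))
print("rot units",(rv/.1).round(2),"then dp units",(d/.2).round(3),"mm",(d*1000).round(1))
E
python3 - <<'E'
from h import *
print(ray("top",135.05,203.7,.153),ray("top",134.1,202.8,.179))
C=np.array([.572,.3707]);xd=np.array([.0877,.9962]);yd=np.array([-.9962,.0877]);O=C-.01*xd
print("O",O,"face",O-.1*xd,"handle",O-.175*xd)
for n,k in(("ring",ray("top",135.05,203.7,.153)),("bartop",np.array([.5683,.3206])),("h",np.array([.5579,.1905]))): print(n,(k[:2]-O)@xd,(k[:2]-O)@yd)
E
python3 plan.py .565 .316 .32 200
```

```text
[0.56731497 0.32255612 0.153     ] [0.56947816 0.31828431 0.179     ]
O [0.571123 0.360738] face [0.562353 0.261118] handle [0.5557755 0.186403 ]
ring -0.0383707549011628 0.0004450041017658294
bartop -0.040233052699999945 -0.0007078300000000863
h -0.17075075269999992 -0.0017571200000000096
t 0.1 pos [0.1387 0.5577 0.3031] yaw 166.0 w 0.0855 gf 0.0 F [ 0.4 -0.2  0.4] M [-0.01  0.02 -0.05] q [ 1.21  0.28  1.51 -0.    1.36 -0.12]
rot units [-0.02 -0.01 -5.93] then dp units [-1.59  -1.864 -0.084] mm [-318.  -372.9  -16.9]
```

Request:
servo_tool(
  moves=[
    {"dp":[0,0,-0.08],"delta_rot":[0,0,-1],"fingers":0.8},
    {"dp":[0,0,0],"delta_rot":[0,0,-1],"fingers":0.8},
    {"dp":[0,0,0],"delta_rot":[0,0,-1],"fingers":0.8},
    {"dp":[0,0,0],"delta_rot":[0,0,-1],"fingers":0.8},
    {"dp":[0,0,0],"delta_rot":[0,0,-1],"fingers":0.8},
  ],
  force=40,
)

```text
clock: 0.6
position: [0.1387, 0.5578, 0.3194]
ee_rot: [-0.0, -0.13, 0.992, -0.0]
contact_force: [-0.2, 0.2, 0.4]
width: 0.0682
gripper_force: 0.0
```

Request:
servo_tool(
  moves=[
    {"dp":[0,0,0],"delta_rot":[0,0,-0.9],"fingers":0.8},
    {"dp":[-0.134,-0.153,0],"delta_rot":[0,0,0],"fingers":0.8},
    {"dp":[-0.134,-0.153,0],"delta_rot":[0,0,0],"fingers":0.8},
    {"dp":[-0.134,-0.153,0],"delta_rot":[0,0,0],"fingers":0.8},
    {"dp":[-0.134,-0.153,0],"delta_rot":[0,0,0],"fingers":0.8},
  ],
)

```text
clock: 1.1
position: [0.2821, 0.4783, 0.3195]
ee_rot: [-0.0, -0.173, 0.985, -0.0]
contact_force: [0.7, 0.4, 0.5]
width: 0.0682
gripper_force: 0.0
```

Request:
servo_tool(
  moves=[
    {"dp":[-0.134,-0.153,0],"delta_rot":[0,0,0],"fingers":0.8},
    {"dp":[-0.134,-0.153,0],"delta_rot":[0,0,0],"fingers":0.8},
    {"dp":[-0.134,-0.153,0],"delta_rot":[0,0,0],"fingers":0.8},
    {"dp":[-0.134,-0.153,0],"delta_rot":[0,0,0],"fingers":0.8},
    {"dp":[-0.134,-0.153,0],"delta_rot":[0,0,0],"fingers":0.8},
  ],
)

```text
clock: 1.6
position: [0.4603, 0.3797, 0.3195]
ee_rot: [-0.0, -0.172, 0.985, -0.0]
contact_force: [0.4, 0.4, 1.1]
width: 0.0686
gripper_force: 0.0
```

Request:
servo_tool(
  moves=[
    {"dp":[-0.134,-0.153,0],"delta_rot":[0,0,0],"fingers":0.8},
    {"dp":[-0.134,-0.153,0],"delta_rot":[0,0,0],"fingers":0.8},
    {"dp":[-0.134,-0.153,0],"delta_rot":[0,0,0],"fingers":0.8},
    {"dp":[0,0,0],"delta_rot":[0,0,0],"fingers":0.8},
  ],
)

```text
clock: 2.0
position: [0.5703, 0.3186, 0.3184]
ee_rot: [0.001, -0.17, 0.985, -0.001]
contact_force: [-1.1, -0.8, -0.3]
width: 0.0684
gripper_force: 0.0
```

```bash
python3 plan.py .5677 .3219 .242 200
```

```text
t 2.0 pos [0.5703 0.3186 0.3184] yaw -160.4 w 0.0684 gf 0.0 F [-1.1 -0.8 -0.3] M [ 0.02 -0.01 -0.02] q [ 0.4   0.39  1.3  -0.    1.45 -1.51]
rot units [-0.03  0.01 -0.08] then dp units [0.007 0.02  0.382] mm [ 1.4  4.  76.4]
```

Request:
servo_tool(
  moves=[
    {"dp":[0.007,0.02,0.15],"delta_rot":[0,0,0],"fingers":0.8},
    {"dp":[0,0,0.15],"delta_rot":[0,0,0],"fingers":0.8},
    {"dp":[0,0,0.08],"delta_rot":[0,0,0],"fingers":0.8},
    {"dp":[0,0,0],"delta_rot":[0,0,0],"fingers":0.8},
    {"dp":[0,0,0],"delta_rot":[0,0,0],"fingers":0.4},
  ],
)

```text
clock: 2.5
position: [0.5629, 0.3254, 0.244]
ee_rot: [-0.0, -0.172, 0.985, 0.0]
contact_force: [0.1, 0.6, -0.1]
width: 0.0553
gripper_force: 0.0
```

Request:
servo_tool(
  moves=[
    {"dp":[0,0,0],"delta_rot":[0,0,0],"fingers":0.2},
    {"dp":[0,0,0],"delta_rot":[0,0,0],"fingers":0},
    {"dp":[0,0,0],"delta_rot":[0,0,0],"fingers":0},
    {"dp":[0,0,0],"delta_rot":[0,0,0],"fingers":0},
  ],
)

```text
clock: 2.9
position: [0.564, 0.3234, 0.2456]
ee_rot: [0.001, -0.172, 0.985, -0.002]
contact_force: [0.2, -5.8, 3.0]
width: 0.0129
gripper_force: 41.7
```

```bash
python3 plan.py .5677 .3219 .242 91; python3 -c "
from h import *
for n in('top','side'):
    p,d=grab(n);a=p[185:225,110:160] if n=='top' else p[130:170,165:215]
    cv2.imwrite(f'pics/g_{n}.png',cv2.resize(a,None,fx=8,fy=8,interpolation=2)[:,:,::-1])
a=np.hstack([cv2.imread(f'pics/g_{n}.png') for n in('top','side')]);cv2.imwrite('pics/g.png',a)"
```

```text
t 2.9 pos [0.564  0.3234 0.2456] yaw -160.2 w 0.0129 gf 41.7 F [ 0.2 -5.8  3. ] M [-0.74 -0.02 -0.01] q [ 0.42  0.42  1.43 -0.    1.29 -1.5 ]
rot units [-1.0e-02  5.0e-02  1.9e+01] then dp units [-0.008  0.018  0.018] mm [-1.6  3.7  3.6]
```

View pics/g.png

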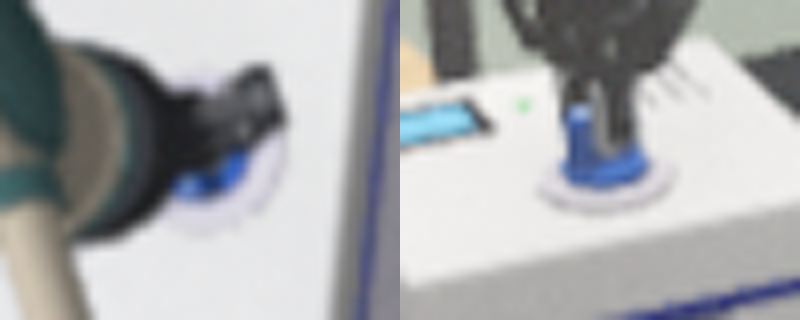

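Request:
servo_tool(
  moves=[
    {"dp":[-0.01,-0.018,0.012],"delta_rot":[0,0,0],"fingers":0},
    {"dp":[0,0,0],"delta_rot":[0,0,1],"fingers":0},
    {"dp":[0,0,0],"delta_rot":[0,0,1],"fingers":0},
    {"dp":[0,0,0],"delta_rot":[0,0,1],"fingers":0},
    {"dp":[0,0,0],"delta_rot":[0,0,0],"fingers":0},
  ],
)

```text
clock: 3.5
position: [0.5643, 0.3234, 0.2455]
ee_rot: [-0.001, -0.022, 1.0, 0.002]
contact_force: [-8.6, 0.2, 15.3]
width: 0.0137
gripper_force: 43.2
```

```bash
python3 plan.py .5677 .3219 .242 91
```

```text
t 3.5 pos [0.5643 0.3234 0.2455] yaw -177.4 w 0.0137 gf 43.2 F [-8.6  0.2 15.3] M [ 0.02  1.36 -0.05] q [ 0.41  0.42  1.43  0.    1.29 -1.2 ]
rot units [ 0.02 -0.04 15.98] then dp units [-0.008  0.017  0.017] mm [-1.6  3.4  3.5]
```

Request:
servo_tool(
  moves=[
    {"dp":[0.015,0,-0.012],"delta_rot":[0,0,1],"fingers":0},
    {"dp":[0,0,0],"delta_rot":[0,0,1],"fingers":0},
    {"dp":[0,0,0],"delta_rot":[0,0,1],"fingers":0},
    {"dp":[0,0,0],"delta_rot":[0,0,1],"fingers":0},
    {"dp":[0,0,0],"delta_rot":[0,0,0],"fingers":0},
  ],
)

```text
clock: 4.0
position: [0.564, 0.3241, 0.2455]
ee_rot: [0.001, 0.176, 0.984, 0.003]
contact_force: [0.1, 5.9, 3.9]
width: 0.0129
gripper_force: 41.7
```

```bash
python3 plan.py .564 .3235 .2455 91
```

```text
t 4.0 pos [0.564  0.3241 0.2455] yaw 159.7 w 0.0129 gf 41.7 F [0.1 5.9 3.9] M [ 0.82  0.02 -0.06] q [ 0.41  0.42  1.43  0.    1.29 -0.8 ]
rot units [ 0.06 -0.02 12.  ] then dp units [-0.003 -0.     0.   ] mm [-0.6 -0.   0. ]
```

Request:
servo_tool(
  moves=[
    {"dp":[0,0.008,0],"delta_rot":[0,0,1],"fingers":0},
    {"dp":[0,0,0],"delta_rot":[0,0,1],"fingers":0},
    {"dp":[0,0,0],"delta_rot":[0,0,1],"fingers":0},
    {"dp":[0,0,0],"delta_rot":[0,0,1],"fingers":0},
    {"dp":[0,0,0],"delta_rot":[0,0,0],"fingers":0},
  ],
)

```text
clock: 4.5
position: [0.5644, 0.3246, 0.246]
ee_rot: [0.003, 0.358, 0.934, 0.0]
contact_force: [0.4, 2.8, 6.2]
width: 0.0131
gripper_force: 217.9
```

Request:
servo_tool(
  moves=[
    {"dp":[0,0,0],"delta_rot":[0,0,1],"fingers":0},
    {"dp":[0,0,0],"delta_rot":[0,0,1],"fingers":0},
    {"dp":[0,0,0],"delta_rot":[0,0,1],"fingers":0},
    {"dp":[0,0,0],"delta_rot":[0,0,1],"fingers":0},
    {"dp":[0,0,0],"delta_rot":[0,0,0],"fingers":0},
  ],
)

```text
clock: 5.0
position: [0.5641, 0.3251, 0.2463]
ee_rot: [0.007, 0.519, 0.855, -0.001]
contact_force: [-0.0, 1.3, 6.8]
width: 0.0136
gripper_force: 607.6
```

```bash
python3 plan.py .564 .3235 .2455 91
```

```text
t 5.0 pos [0.5641 0.3251 0.2463] yaw 117.5 w 0.0136 gf 607.6 F [-0.   1.3  6.8] M [ 0.22  0.15 19.11] q [ 0.42  0.42  1.43 -0.01  1.29 -0.06]
rot units [0.07 0.11 4.63] then dp units [-0.008 -0.001  0.004] mm [-1.6 -0.1  0.8]
```

Request:
servo_tool(
  moves=[
    {"dp":[0,0,0],"delta_rot":[0,0,-0.5],"fingers":0},
    {"dp":[0,0,0],"delta_rot":[0,0,0],"fingers":0},
  ],
)

```text
clock: 5.2
position: [0.5641, 0.3251, 0.2463]
ee_rot: [0.006, 0.499, 0.867, -0.001]
contact_force: [0.1, 2.2, 8.0]
width: 0.0133
gripper_force: 545.9
```

```bash
python3 plan.py .564 .3235 .2455 91
```

```text
t 5.2 pos [0.5641 0.3251 0.2463] yaw 120.2 w 0.0133 gf 545.9 F [0.1 2.2 8. ] M [ 0.2   0.08 17.25] q [ 0.42  0.42  1.43 -0.01  1.29 -0.1 ]
rot units [0.07 0.11 5.09] then dp units [-0.008 -0.001  0.004] mm [-1.6 -0.1  0.8]
```

Request:
servo_tool(
  moves=[
    {"dp":[0,0,0],"delta_rot":[0,0,-0.5],"fingers":0},
    {"dp":[0,0,0],"delta_rot":[0,0,0],"fingers":0},
  ],
)

```text
clock: 5.4
position: [0.5641, 0.325, 0.2463]
ee_rot: [0.006, 0.48, 0.878, -0.001]
contact_force: [-0.3, 1.6, 8.1]
width: 0.0133
gripper_force: 489.3
```

```bash
python3 plan.py .564 .3235 .2455 91
```

```text
t 5.4 pos [0.5641 0.325  0.2463] yaw 122.7 w 0.0133 gf 489.3 F [-0.3  1.6  8.1] M [ 0.28  0.07 15.46] q [ 0.42  0.42  1.43 -0.01  1.29 -0.15]
rot units [0.06 0.1  5.53] then dp units [-0.007 -0.001  0.004] mm [-1.5 -0.2  0.8]
```

Request:
servo_tool(
  moves=[
    {"dp":[0,0,0],"delta_rot":[0,0,-1],"fingers":0},
    {"dp":[0,0,0],"delta_rot":[0,0,-1],"fingers":0},
    {"dp":[0,0,0],"delta_rot":[0,0,-1],"fingers":0},
    {"dp":[0,0,0],"delta_rot":[0,0,0],"fingers":0},
  ],
)

```text
clock: 5.8
position: [0.5643, 0.3246, 0.246]
ee_rot: [0.003, 0.356, 0.934, -0.0]
contact_force: [-0.1, 1.9, 6.1]
width: 0.0129
gripper_force: 216.3
```

```bash
python3 plan.py .564 .3235 .2455 91
```

```text
t 5.8 pos [0.5643 0.3246 0.246 ] yaw 138.3 w 0.0129 gf 216.3 F [-0.1  1.9  6.1] M [0.28 0.06 6.52] q [ 0.42  0.42  1.43 -0.    1.29 -0.42]
rot units [0.04 0.05 8.25] then dp units [-0.006 -0.002  0.003] mm [-1.1 -0.4  0.5]
```

Request:
servo_tool(
  moves=[
    {"dp":[0,0,0],"delta_rot":[0,0,-1],"fingers":0},
    {"dp":[0,0,0],"delta_rot":[0,0,0],"fingers":0},
  ],
)

```text
clock: 6.0
position: [0.5644, 0.3245, 0.2459]
ee_rot: [0.002, 0.313, 0.95, 0.0]
contact_force: [-0.5, 1.9, 4.3]
width: 0.0134
gripper_force: 148.9
```

```bash
python3 plan.py .564 .3235 .2455 91
```

```text
t 6.0 pos [0.5644 0.3245 0.2459] yaw 143.6 w 0.0134 gf 148.9 F [-0.5  1.9  4.3] M [ 0.33 -0.01  4.17] q [ 0.42  0.42  1.43 -0.    1.29 -0.52]
rot units [0.04 0.03 9.17] then dp units [-0.005 -0.002  0.002] mm [-1.  -0.4  0.4]
```

Request:
servo_tool(
  moves=[
    {"dp":[0,0,0],"delta_rot":[0,0,0],"fingers":0.4},
    {"dp":[0,0,0],"delta_rot":[0,0,0],"fingers":0.6},
    {"dp":[0,0,-0.15],"delta_rot":[0,0,0],"fingers":0.8},
    {"dp":[0,0,-0.2],"delta_rot":[0,0,0],"fingers":0.8},
    {"dp":[0,0,-0.1],"delta_rot":[0,0,0],"fingers":0.8},
  ],
)

```text
clock: 6.5
position: [0.5649, 0.3232, 0.3368]
ee_rot: [0.002, 0.322, 0.947, 0.001]
contact_force: [-0.1, 0.3, 0.2]
width: 0.068
gripper_force: 0.0
```

Request:
servo_tool(
  moves=[
    {"dp":[0,-0.2,0],"delta_rot":[0,0,0],"fingers":0.6},
    {"dp":[0,-0.2,0],"delta_rot":[0,0,0],"fingers":0.6},
    {"dp":[0,-0.2,0],"delta_rot":[0,0,0],"fingers":0.6},
    {"dp":[0,-0.1,0],"delta_rot":[0,0,0],"fingers":0.6},
    {"dp":[0,0,0],"delta_rot":[0,0,0],"fingers":0.6},
  ],
)

```text
clock: 7.0
position: [0.477, 0.2101, 0.3341]
ee_rot: [-0.0, 0.323, 0.947, -0.001]
contact_force: [0.7, 0.6, 0.9]
width: 0.0511
gripper_force: 0.0
```

```bash
cat > knob.py <<'E'
from h import *
import sys
from jars import find
p,d=grab("top");P=pts("top",d);hh=cv2.cvtColor(p,cv2.COLOR_RGB2HSV);s,sd=grab("side")
b=(hh[...,1]>120)&(hh[...,0]>105)&(hh[...,0]<130)&(np.hypot(P[...,0]-.566,P[...,1]-.322)<.04)&(P[...,2]>.175)&(P[...,2]<.21)
Q=P[b];
if len(Q)>5:
    w,v=np.linalg.eigh(np.cov(Q[:,:2].T));print("bar",len(Q),Q.mean(0).round(4),"angle",np.degrees(np.arctan2(v[1,1],v[0,1])).round(1)%180)
a=cv2.resize(p[190:216,120:150],None,fx=13,fy=13,interpolation=0);c=cv2.resize(s[138:164,175:205],None,fx=13,fy=13,interpolation=0)
cv2.imwrite(sys.argv[1],np.hstack([a,c])[:,:,::-1]);np.savez("last.npz",p=p,d=d,s=s,sd=sd)
E
python3 knob.py pics/k1.png; python3 plan.py .5558 .1864 .24 175
```

```text
bar 55 [0.5704 0.319  0.1906] angle 160.6
t 7.1 pos [0.4792 0.2122 0.3341] yaw 142.4 w 0.0511 gf 0.0 F [0.8 0.4 0.6] M [ 0.03 -0.01 -0.02] q [ 0.28  0.18  1.56  0.    1.4  -0.63]
rot units [ 0.01  0.01 -5.68] then dp units [-0.393 -0.095  0.47 ] mm [-78.5 -19.   94.1]
```

View pics/k1.png

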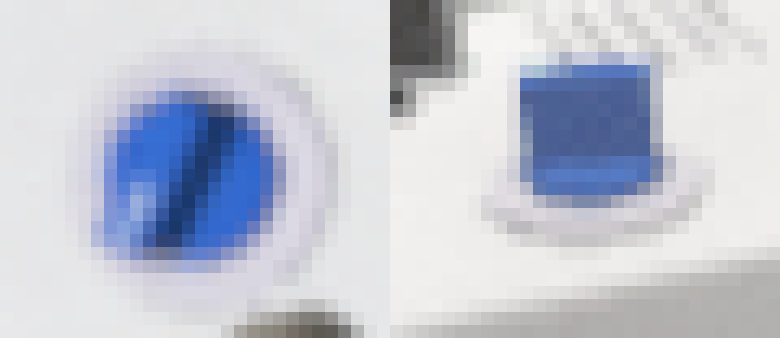

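Request:
servo_tool(
  moves=[
    {"dp":[0,0,0],"delta_rot":[0,0,-1],"fingers":0.6},
    {"dp":[0,0,0],"delta_rot":[0,0,-1],"fingers":0.6},
    {"dp":[0,0,0],"delta_rot":[0,0,-1],"fingers":0.6},
    {"dp":[0,0,0],"delta_rot":[0,0,-1],"fingers":0.6},
    {"dp":[0,0,0],"delta_rot":[0,0,-1],"fingers":0.6},
  ],
)

```text
clock: 7.6
position: [0.48, 0.2135, 0.3334]
ee_rot: [-0.0, 0.075, 0.997, 0.0]
contact_force: [0.5, 0.2, -0.4]
width: 0.0514
gripper_force: 0.0
```

Request:
servo_tool(
  moves=[
    {"dp":[0,0,0],"delta_rot":[0,0,-0.7],"fingers":0.6},
    {"dp":[-0.19,-0.045,0],"delta_rot":[0,0,0],"fingers":0.6},
    {"dp":[-0.19,-0.045,0.1],"delta_rot":[0,0,0],"fingers":0.6},
    {"dp":[0,0,0.15],"delta_rot":[0,0,0],"fingers":0.6},
    {"dp":[0,0,0.15],"delta_rot":[0,0,0],"fingers":0.6},
  ],
)

```text
clock: 8.1
position: [0.5556, 0.1887, 0.2522]
ee_rot: [0.001, 0.042, 0.999, 0.0]
contact_force: [-0.4, 0.1, -0.7]
width: 0.0514
gripper_force: 0.0
```

Request:
servo_tool(
  moves=[
    {"dp":[0,0,0],"delta_rot":[0,0,0],"fingers":0.6},
    {"dp":[0,0,0],"delta_rot":[0,0,0],"fingers":0.6},
  ],
)

```text
clock: 8.3
position: [0.5538, 0.1888, 0.2535]
ee_rot: [-0.0, 0.042, 0.999, -0.0]
contact_force: [0.5, 1.2, 0.2]
width: 0.0515
gripper_force: 0.0
```

```bash
python3 plan.py .554 .1875 .104 175
```

```text
t 8.3 pos [0.5538 0.1888 0.2535] yaw 175.2 w 0.0515 gf 0.0 F [0.5 1.2 0.2] M [ 0.04  0.03 -0.04] q [ 0.21  0.32  1.56  0.    1.25 -1.28]
rot units [-0.   -0.01  0.04] then dp units [-0.002 -0.007  0.748] mm [ -0.3  -1.3 149.5]
```

Request:
servo_tool(
  moves=[
    {"dp":[0,-0.007,0.2],"delta_rot":[0,0,0],"fingers":0.6},
    {"dp":[0,0,0.2],"delta_rot":[0,0,0],"fingers":0.6},
    {"dp":[0,0,0.15],"delta_rot":[0,0,0],"fingers":0.6},
    {"dp":[0,0,0.1],"delta_rot":[0,0,0],"fingers":0.6},
    {"dp":[0,0,0.098],"delta_rot":[0,0,0],"fingers":0.6},
  ],
)

```text
clock: 8.8
position: [0.5547, 0.1877, 0.1053]
ee_rot: [0.002, 0.042, 0.999, 0.001]
contact_force: [-0.2, 0.3, 0.4]
width: 0.0513
gripper_force: 0.0
```

Request:
servo_tool(
  moves=[
    {"dp":[0,0,0],"delta_rot":[0,0,0],"fingers":0.6},
    {"dp":[0,0,0],"delta_rot":[0,0,0],"fingers":0.2},
    {"dp":[0,0,0],"delta_rot":[0,0,0],"fingers":0},
    {"dp":[0,0,0],"delta_rot":[0,0,0],"fingers":0},
    {"dp":[0,0,0],"delta_rot":[0,0,0],"fingers":0},
  ],
)

```text
clock: 9.3
position: [0.5543, 0.1878, 0.1064]
ee_rot: [0.002, 0.042, 0.999, 0.001]
contact_force: [-0.0, 3.7, 6.7]
width: 0.0103
gripper_force: 39.1
```

```bash
python3 plan.py .54 .025 .104 175
```

```text
t 9.3 pos [0.5543 0.1878 0.1064] yaw 175.2 w 0.0103 gf 39.1 F [-0.   3.7  6.7] M [ 0.47  0.01 -0.03] q [ 0.21  0.46  1.76  0.    0.92 -1.28]
rot units [0.03 0.04 0.03] then dp units [ 0.    -0.817  0.012] mm [   0.  -163.5    2.4]
```

Request:
servo_tool(
  moves=[
    {"dp":[0,-0.1,0],"delta_rot":[0,0,0],"fingers":0},
    {"dp":[0,-0.15,0],"delta_rot":[0,0,0],"fingers":0},
    {"dp":[0,-0.15,0],"delta_rot":[0,0,0],"fingers":0},
    {"dp":[0,-0.15,0],"delta_rot":[0,0,0],"fingers":0},
    {"dp":[0,-0.15,0],"delta_rot":[0,0,0],"fingers":0},
  ],
  force=60,
)

```text
clock: 9.8
position: [0.5422, 0.0492, 0.1064]
ee_rot: [0.002, 0.043, 0.999, 0.003]
contact_force: [0.5, 11.7, 8.5]
width: 0.0096
gripper_force: 58.9
```

Request:
servo_tool(
  moves=[
    {"dp":[0,-0.06,0],"delta_rot":[0,0,0],"fingers":0},
    {"dp":[0,-0.03,0],"delta_rot":[0,0,0],"fingers":0},
    {"dp":[0,-0.02,0],"delta_rot":[0,0,0],"fingers":0},
    {"dp":[0,0,0],"delta_rot":[0,0,0],"fingers":0},
    {"dp":[0,0,0],"delta_rot":[0,0,0],"fingers":0},
  ],
)

```text
clock: 10.3
position: [0.5405, 0.0293, 0.1064]
ee_rot: [0.002, 0.044, 0.999, 0.004]
contact_force: [0.2, 14.5, 8.6]
width: 0.01
gripper_force: 59.3
```

```bash
python3 plan.py .54 .025 .104 175
```

```text
t 10.3 pos [0.5405 0.0293 0.1064] yaw 175.0 w 0.01 gf 59.3 F [ 0.2 14.5  8.6] M [ 2.52 -0.08  0.03] q [-0.08  0.41  1.86  0.01  0.87 -1.57]
rot units [ 0.08  0.04 -0.  ] then dp units [ 0.001 -0.022  0.012] mm [ 0.1 -4.3  2.4]
```

Request:
servo_tool(
  moves=[
    {"dp":[0,-0.02,0],"delta_rot":[0,0,0],"fingers":0},
    {"dp":[0,-0.02,0],"delta_rot":[0,0,0],"fingers":0},
    {"dp":[0,0,0],"delta_rot":[0,0,0],"fingers":0},
    {"dp":[0,0,0],"delta_rot":[0,0,0],"fingers":0},
  ],
)

```text
clock: 10.7
position: [0.5403, 0.0282, 0.1063]
ee_rot: [0.002, 0.047, 0.999, 0.011]
contact_force: [4.3, 40.2, 7.0]
width: 0.0098
gripper_force: 59.8
```

Request:
servo_tool(
  moves=[
    {"dp":[0,0.04,0],"delta_rot":[0,0,0],"fingers":0},
    {"dp":[0,0,0],"delta_rot":[0,0,0],"fingers":0},
    {"dp":[0,0,0],"delta_rot":[0,0,0],"fingers":0},
  ],
)

```text
clock: 11.0
position: [0.5405, 0.0294, 0.1063]
ee_rot: [0.002, 0.043, 0.999, 0.004]
contact_force: [0.9, 15.8, 9.4]
width: 0.0099
gripper_force: 60.2
```

Request:
servo_tool(
  moves=[
    {"dp":[0,0,0],"delta_rot":[0,0,0],"fingers":0.3},
    {"dp":[0,0,0],"delta_rot":[0,0,0],"fingers":0.5},
    {"dp":[0,0,0],"delta_rot":[0,0,0],"fingers":0.5},
    {"dp":[0,0,-0.15],"delta_rot":[0,0,0],"fingers":0.5},
    {"dp":[0,0,-0.2],"delta_rot":[0,0,0],"fingers":0.8},
  ],
)

```text
clock: 11.5
position: [0.5377, 0.0249, 0.1729]
ee_rot: [-0.003, 0.042, 0.999, -0.0]
contact_force: [1.5, -1.0, -0.1]
width: 0.0559
gripper_force: 0.0
```

Request:
servo_tool(
  moves=[
    {"dp":[0,0,-0.2],"delta_rot":[0,0,0],"fingers":0.8},
    {"dp":[0,-0.2,-0.1],"delta_rot":[0,0,0],"fingers":0.8},
    {"dp":[0,-0.2,0],"delta_rot":[0,0,0],"fingers":0.8},
    {"dp":[0.1,-0.2,0],"delta_rot":[0,0,0],"fingers":0.8},
    {"dp":[0.1,0,0],"delta_rot":[0,0,0],"fingers":0.8},
  ],
)

```text
clock: 12.0
position: [0.489, -0.0954, 0.2344]
ee_rot: [0.0, 0.044, 0.999, -0.002]
contact_force: [-0.0, 1.0, 0.3]
width: 0.0681
gripper_force: 0.0
```

```bash
python3 knob.py pics/k2.png; python3 plan.py .5871 -.1763 .2 175; python3 - <<'E'
from jars import *
z=np.load("last.npz");p=z["p"]
for j in find(p,np.s_[150:280,235:380]):print(j)
cv2.imwrite("pics/d.png",cv2.resize(p[150:270,90:350],None,fx=3,fy=3,interpolation=2)[:,:,::-1])
E
```

```text
bar 54 [0.5703 0.319  0.1902] angle 161.4
t 12.1 pos [ 0.4865 -0.0918  0.2339] yaw 175.0 w 0.0684 gf 0.0 F [ 0.2 -0.6 -0.7] M [ 0.05 -0.01 -0.03] q [-0.33  0.21  1.78 -0.    1.15 -1.81]
rot units [ 0.   -0.03  0.  ] then dp units [-0.538 -0.377  0.17 ] mm [-107.5  -75.4   33.9]
(281.8, 199.2, 72, 82.5, [0.5872, -0.1763, 0.033])
(315.8, 197.4, 65, 78.0, [0.5936, -0.3011, 0.033])
(313.4, 223.0, 75, 87.5, [0.5003, -0.2914, 0.033])
```

View pics/d.png

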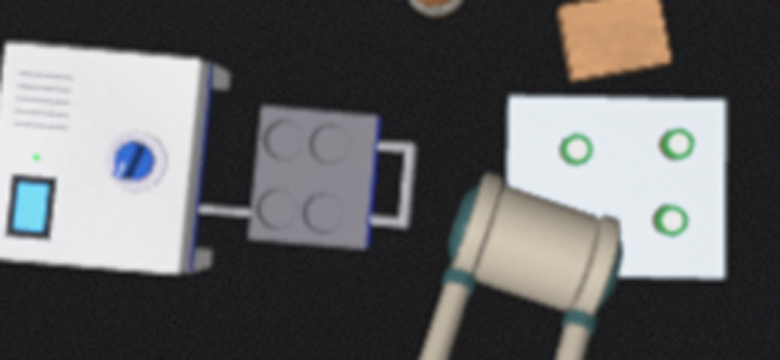

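Request:
servo_tool(
  moves=[
    {"dp":[0,0,0],"delta_rot":[0,0,1],"fingers":0.9},
    {"dp":[0,0,0],"delta_rot":[0,0,1],"fingers":0.8},
    {"dp":[0,0,0],"delta_rot":[0,0,1],"fingers":0.8},
    {"dp":[0,0,0],"delta_rot":[0,0,1],"fingers":0.8},
    {"dp":[0,0,0],"delta_rot":[0,0,1],"fingers":0.8},
  ],
  force=30,
)

```text
clock: 12.6
position: [0.4902, -0.0906, 0.2342]
ee_rot: [0.0, 0.289, 0.957, 0.0]
contact_force: [-0.2, -0.1, 0.1]
width: 0.0682
gripper_force: 0.0
```

Request:
servo_tool(
  moves=[
    {"dp":[0,0,0],"delta_rot":[0,0,1],"fingers":0.8},
    {"dp":[0,0,0],"delta_rot":[0,0,1],"fingers":0.8},
    {"dp":[0,0,0],"delta_rot":[0,0,1],"fingers":0.8},
    {"dp":[0,0,0],"delta_rot":[0,0,1],"fingers":0.8},
    {"dp":[0,0,0],"delta_rot":[0,0,1],"fingers":0.8},
  ],
)

```text
clock: 13.1
position: [0.4902, -0.0906, 0.2342]
ee_rot: [0.0, 0.517, 0.856, 0.0]
contact_force: [0.0, 0.9, -1.0]
width: 0.0682
gripper_force: 0.0
```

Request:
servo_tool(
  moves=[
    {"dp":[0,0,0],"delta_rot":[0,0,1],"fingers":0.8},
    {"dp":[0,0,0],"delta_rot":[0,0,1],"fingers":0.8},
    {"dp":[0,0,0],"delta_rot":[0,0,1],"fingers":0.8},
    {"dp":[0,0,0],"delta_rot":[0,0,1],"fingers":0.8},
    {"dp":[0,0,0],"delta_rot":[0,0,1],"fingers":0.8},
  ],
)

```text
clock: 13.6
position: [0.4902, -0.0906, 0.2342]
ee_rot: [0.0, 0.713, 0.701, 0.0]
contact_force: [-0.4, 0.5, -0.3]
width: 0.0681
gripper_force: 0.0
```

Request:
servo_tool(
  moves=[
    {"dp":[0,0,0],"delta_rot":[0,0,0.7],"fingers":0.8},
    {"dp":[0,0,0],"delta_rot":[0,0,0],"fingers":0.8},
    {"dp":[0,0,0],"delta_rot":[0,0,0],"fingers":0.8},
  ],
)

```text
clock: 13.9
position: [0.4899, -0.0907, 0.2342]
ee_rot: [0.0, 0.735, 0.678, 0.0]
contact_force: [0.5, -1.4, 0.4]
width: 0.0681
gripper_force: 0.0
```

```bash
python3 plan.py .5852 -.1741 .2 85; python3 - <<'E'
from h import *
xd=np.array([.0877,.9962]);yd=np.array([-.9962,.0877]);F=np.array([.562353,.261118])
for a in(.136,.08):
    for b in(.042,-.042):print("pocket cam",a,b,(F-a*xd+b*yd).round(4),"robot",(F-a*xd+b*yd+[-.002,.0022]).round(4))
for u,v in((284,140),(330,144),(277,208),(322,212)):print(ray("top",u/3+89.67,v/3+149.67,.034).round(4))
E
```

```text
t 13.9 pos [ 0.4899 -0.0907  0.2342] yaw 85.4 w 0.0681 gf 0.0 F [ 0.5 -1.4  0.4] M [-0.03 -0.01 -0.01] q [-0.32  0.21  1.78  0.    1.15 -0.24]
rot units [ 0.   -0.    0.06] then dp units [-0.374  0.511  0.171] mm [-74.8 102.2  34.2]
pocket cam 0.136 0.042 [0.5086 0.1293] robot [0.5066 0.1315]
pocket cam 0.136 -0.042 [0.5923 0.122 ] robot [0.5903 0.1242]
pocket cam 0.08 0.042 [0.5135 0.1851] robot [0.5115 0.1873]
pocket cam 0.08 -0.042 [0.5972 0.1777] robot [0.5952 0.1799]
[0.5975 0.1788 0.034 ]
[0.5926 0.1232 0.034 ]
[0.5153 0.1865 0.034 ]
[0.5104 0.1322 0.034 ]
```

Request:
servo_tool(
  moves=[
    {"dp":[-0.12,0.17,0.05],"delta_rot":[0,0,0.06],"fingers":0.8},
    {"dp":[-0.12,0.17,0.05],"delta_rot":[0,0,0],"fingers":0.8},
    {"dp":[-0.12,0.17,0.05],"delta_rot":[0,0,0],"fingers":0.8},
    {"dp":[0,0,0],"delta_rot":[0,0,0],"fingers":0.8},
    {"dp":[0,0,0],"delta_rot":[0,0,0],"fingers":0.8},
  ],
)

```text
clock: 14.4
position: [0.5849, -0.1717, 0.2032]
ee_rot: [-0.001, 0.738, 0.675, -0.0]
contact_force: [-0.3, 0.4, 0.3]
width: 0.068
gripper_force: 0.0
```

```bash
python3 plan.py .5852 -.1741 .092 85
```

```text
t 14.4 pos [ 0.5849 -0.1717  0.2032] yaw 84.9 w 0.068 gf 0.0 F [-0.3  0.4  0.3] M [0.   0.06 0.05] q [-0.4   0.4   1.58  0.    1.17 -0.31]
rot units [-0.02 -0.01 -0.02] then dp units [-0.012  0.002  0.556] mm [ -2.4   0.5 111.2]
```

Request:
servo_tool(
  moves=[
    {"dp":[-0.012,0,0.15],"delta_rot":[0,0,0],"fingers":0.8},
    {"dp":[0,0,0.15],"delta_rot":[0,0,0],"fingers":0.8},
    {"dp":[0,0,0.15],"delta_rot":[0,0,0],"fingers":0.8},
    {"dp":[0,0,0.1],"delta_rot":[0,0,0],"fingers":0.8},
    {"dp":[0,0,0.006],"delta_rot":[0,0,0],"fingers":0.8},
  ],
)

```text
clock: 14.9
position: [0.5819, -0.1719, 0.091]
ee_rot: [-0.003, 0.737, 0.675, -0.001]
contact_force: [-0.4, 0.8, -0.1]
width: 0.0681
gripper_force: 0.0
```

Request:
servo_tool(
  moves=[
    {"dp":[0,0,0],"delta_rot":[0,0,0],"fingers":0.8},
    {"dp":[0,0,0],"delta_rot":[0,0,0],"fingers":0.55},
    {"dp":[0,0,0],"delta_rot":[0,0,0],"fingers":0.4},
    {"dp":[0,0,0],"delta_rot":[0,0,0],"fingers":0.3},
    {"dp":[0,0,0],"delta_rot":[0,0,0],"fingers":0.3},
  ],
)

```text
clock: 15.4
position: [0.5854, -0.174, 0.095]
ee_rot: [0.001, 0.738, 0.675, 0.001]
contact_force: [-0.3, 0.7, 6.9]
width: 0.0389
gripper_force: 29.9
```

```bash
python3 plan.py .5852 -.1741 .18 85
```

```text
t 15.4 pos [ 0.5854 -0.174   0.095 ] yaw 84.9 w 0.0389 gf 29.9 F [-0.3  0.7  6.9] M [ 0.11  0.15 -0.01] q [-0.4   0.51  1.71  0.    0.92 -0.31]
rot units [ 0.03  0.01 -0.02] then dp units [-0.001 -0.001 -0.425] mm [ -0.2  -0.2 -85. ]
```

Request:
servo_tool(
  moves=[
    {"dp":[0,0,-0.12],"delta_rot":[0,0,0],"fingers":0.3},
    {"dp":[0,0,-0.2],"delta_rot":[0,0,0],"fingers":0.3},
    {"dp":[0.1,0,-0.2],"delta_rot":[0,0,0],"fingers":0.3},
    {"dp":[0.17,0,0],"delta_rot":[0,0,0],"fingers":0.3},
    {"dp":[0.2,0,0],"delta_rot":[0,0,0],"fingers":0.3},
  ],
)

```text
clock: 15.9
position: [0.5939, -0.0804, 0.1996]
ee_rot: [0.002, 0.739, 0.674, 0.001]
contact_force: [0.4, 0.6, -1.0]
width: 0.0388
gripper_force: 30.5
```

Request:
servo_tool(
  moves=[
    {"dp":[0.2,-0.02,0],"delta_rot":[0,0,0],"fingers":0.3},
    {"dp":[0.2,-0.02,0],"delta_rot":[0,0,0],"fingers":0.3},
    {"dp":[0.2,-0.02,0],"delta_rot":[0,0,0],"fingers":0.3},
    {"dp":[0.2,-0.02,0],"delta_rot":[0,0,0],"fingers":0.3},
    {"dp":[0.2,-0.02,0],"delta_rot":[0,0,0],"fingers":0.3},
  ],
)

```text
clock: 16.4
position: [0.5905, 0.1224, 0.1976]
ee_rot: [0.0, 0.738, 0.675, 0.0]
contact_force: [0.3, 0.2, -0.5]
width: 0.0383
gripper_force: 30.5
```

Request:
servo_tool(
  moves=[
    {"dp":[0.18,0,0],"delta_rot":[0,0,0],"fingers":0.3},
    {"dp":[0.1,0,0],"delta_rot":[0,0,0],"fingers":0.3},
    {"dp":[0,0,0],"delta_rot":[0,0,0],"fingers":0.3},
    {"dp":[0,0,0],"delta_rot":[0,0,0],"fingers":0.3},
    {"dp":[0,0,0],"delta_rot":[0,0,0],"fingers":0.3},
  ],
)

```text
clock: 16.9
position: [0.5956, 0.1756, 0.1972]
ee_rot: [0.0, 0.738, 0.675, -0.0]
contact_force: [-0.4, 0.3, -0.7]
width: 0.0384
gripper_force: 30.5
```

```bash
python3 plan.py .5955 .180 .13 85
```

```text
t 16.9 pos [0.5956 0.1756 0.1972] yaw 84.9 w 0.0384 gf 30.5 F [-0.4  0.3 -0.7] M [-0.01  0.02 -0.01] q [ 0.17  0.42  1.56 -0.    1.16  0.26]
rot units [-0.    0.01 -0.02] then dp units [ 0.022 -0.002  0.336] mm [ 4.4 -0.5 67.2]
```

Request:
servo_tool(
  moves=[
    {"dp":[0.022,-0.002,0.1],"delta_rot":[0,0,0],"fingers":0.3},
    {"dp":[0,0,0.1],"delta_rot":[0,0,0],"fingers":0.3},
    {"dp":[0,0,0.1],"delta_rot":[0,0,0],"fingers":0.3},
    {"dp":[0,0,0.05],"delta_rot":[0,0,0],"fingers":0.3},
    {"dp":[0,0,0],"delta_rot":[0,0,0],"fingers":0.3},
  ],
)

```text
clock: 17.4
position: [0.5958, 0.1801, 0.127]
ee_rot: [-0.0, 0.738, 0.674, -0.0]
contact_force: [0.1, -0.6, 1.1]
width: 0.0386
gripper_force: 32.2
```

Request:
servo_tool(
  moves=[
    {"dp":[0,0,0.025],"delta_rot":[0,0,0],"fingers":0.3},
    {"dp":[0,0,0.025],"delta_rot":[0,0,0],"fingers":0.3},
    {"dp":[0,0,0.02],"delta_rot":[0,0,0],"fingers":0.3},
    {"dp":[0,0,0.01],"delta_rot":[0,0,0],"fingers":0.3},
    {"dp":[0,0,0],"delta_rot":[0,0,0],"fingers":0.3},
  ],
)

```text
clock: 17.9
position: [0.5962, 0.181, 0.111]
ee_rot: [0.0, 0.738, 0.675, 0.0]
contact_force: [1.2, 2.4, -0.3]
width: 0.0386
gripper_force: 33.3
```

```bash
python3 plan.py .5955 .180 .11 85
```

```text
t 17.9 pos [0.5962 0.181  0.111 ] yaw 84.9 w 0.0386 gf 33.3 F [ 1.2  2.4 -0.3] M [ 0.41 -0.27  0.02] q [0.18 0.5  1.66 0.   0.98 0.27]
rot units [ 0.01 -0.   -0.02] then dp units [-0.005 -0.003  0.005] mm [-1.  -0.6  1. ]
```

Request:
servo_tool(
  moves=[
    {"dp":[0.006,0.004,0.005],"delta_rot":[0,0,0],"fingers":0.3},
    {"dp":[0,0,0],"delta_rot":[0,0,0],"fingers":0.5},
    {"dp":[0,0,0],"delta_rot":[0,0,0],"fingers":0.65},
    {"dp":[0,0,-0.1],"delta_rot":[0,0,0],"fingers":0.65},
    {"dp":[0,0,-0.2],"delta_rot":[0,0,0],"fingers":0.8},
  ],
)

```text
clock: 18.4
position: [0.5942, 0.1813, 0.167]
ee_rot: [-0.002, 0.738, 0.675, -0.004]
contact_force: [0.0, 0.7, 1.1]
width: 0.0676
gripper_force: 0.0
```

Request:
servo_tool(
  moves=[
    {"dp":[0,0,-0.15],"delta_rot":[0,0,0],"fingers":0.8},
    {"dp":[-0.2,0,0],"delta_rot":[0,0,0],"fingers":0.8},
    {"dp":[-0.2,0,0],"delta_rot":[0,0,0],"fingers":0.8},
    {"dp":[-0.2,0,0],"delta_rot":[0,0,0],"fingers":0.8},
    {"dp":[-0.2,0,0],"delta_rot":[0,0,0],"fingers":0.8},
  ],
)

```text
clock: 18.9
position: [0.5817, 0.0213, 0.1999]
ee_rot: [-0.0, 0.738, 0.675, -0.001]
contact_force: [0.1, -0.5, -1.0]
width: 0.0684
gripper_force: 0.0
```

Request:
servo_tool(
  moves=[
    {"dp":[-0.2,0,0],"delta_rot":[0,0,0],"fingers":0.8},
    {"dp":[0,0,0],"delta_rot":[0,0,0],"fingers":0.8},
    {"dp":[0,0,0],"delta_rot":[0,0,0],"fingers":0.8},
  ],
)

```text
clock: 19.2
position: [0.5785, -0.018, 0.1998]
ee_rot: [-0.0, 0.739, 0.674, -0.0]
contact_force: [0.4, 0.1, 0.1]
width: 0.0681
gripper_force: 0.0
```

```bash
cat > look.py <<'E'
from jars import *
import sys
p,d=grab("top");s,sd=grab("side");np.savez("last.npz",p=p,d=d,s=s,sd=sd);P=pts("top",d);PS=pts("side",sd)
for j in find(p,np.s_[150:300,140:380]):
    x,y=j[4][:2];m=np.hypot(P[...,0]-x,P[...,1]-y)<.012;n=np.hypot(PS[...,0]-x,PS[...,1]-y)<.012
    print(j[:2],j[4][:2],"at z.05",ray("top",*j[:2],.05)[:2].round(4),"top z",np.median(P[m][:,2]).round(4),np.median(PS[n][:,2]).round(4))
a=cv2.resize(p[180:235,140:200],None,fx=6,fy=6,interpolation=2);b=cv2.resize(s[150:210,170:250],None,fx=5.5,fy=5.5,interpolation=2)
b=cv2.resize(b,(440,330));cv2.imwrite(sys.argv[1],np.hstack([a[:330],b])[:,:,::-1])
E
python3 look.py pics/l1.png; python3 plan.py .5916 -.2989 .2 85
```

```text
(184.0, 196.0) [0.5987, 0.1802] at z.05 [0.5979 0.1775] top z 0.0523 0.0516
(315.8, 197.4) [0.5936, -0.3011] at z.05 [ 0.5929 -0.2979] top z 0.0376 0.0348
(313.4, 223.0) [0.5002, -0.2913] at z.05 [ 0.5005 -0.2882] top z 0.0364 0.0356
t 19.3 pos [ 0.5787 -0.0165  0.1999] yaw 84.9 w 0.0682 gf 0.0 F [-0.2 -0.6  0.3] M [0.04 0.02 0.01] q [-0.15  0.36  1.66  0.    1.13 -0.06]
rot units [-0.01 -0.01 -0.01] then dp units [-1.401e+00  1.870e-01 -1.000e-03] mm [-2.802e+02  3.750e+01 -1.000e-01]
```

View pics/l1.png

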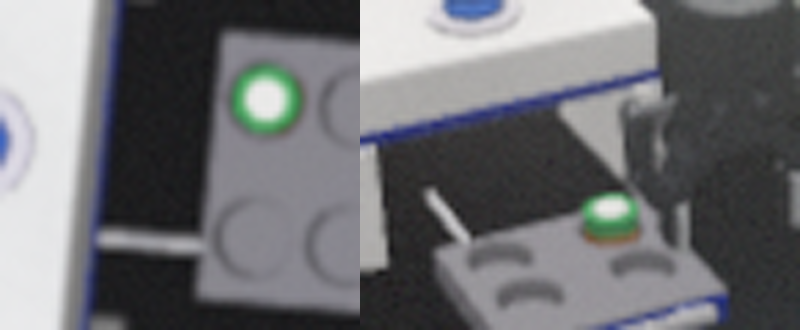

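Request:
servo_tool(
  moves=[
    {"dp":[-0.2,0.027,0],"delta_rot":[0,0,0],"fingers":0.8},
    {"dp":[-0.2,0.027,0],"delta_rot":[0,0,0],"fingers":0.8},
    {"dp":[-0.2,0.027,0],"delta_rot":[0,0,0],"fingers":0.8},
    {"dp":[-0.2,0.027,0],"delta_rot":[0,0,0],"fingers":0.8},
    {"dp":[-0.2,0.027,0],"delta_rot":[0,0,0],"fingers":0.8},
  ],
)

```text
clock: 19.8
position: [0.5885, -0.2185, 0.2]
ee_rot: [-0.0, 0.737, 0.676, 0.0]
contact_force: [0.1, 0.8, 0.2]
width: 0.0684
gripper_force: 0.0
```

Request:
servo_tool(
  moves=[
    {"dp":[-0.2,0.027,0],"delta_rot":[0,0,0],"fingers":0.8},
    {"dp":[-0.2,0.025,0],"delta_rot":[0,0,0],"fingers":0.8},
    {"dp":[0,0,0.1],"delta_rot":[0,0,0],"fingers":0.8},
    {"dp":[0,0,0],"delta_rot":[0,0,0],"fingers":0.8},
    {"dp":[0,0,0],"delta_rot":[0,0,0],"fingers":0.8},
  ],
)

```text
clock: 20.3
position: [0.5913, -0.2976, 0.1794]
ee_rot: [-0.001, 0.737, 0.676, -0.0]
contact_force: [0.1, 0.5, 0.1]
width: 0.0687
gripper_force: 0.0
```

```bash
python3 plan.py .5916 -.2989 .092 85
```

```text
t 20.3 pos [ 0.5913 -0.2976  0.1794] yaw 85.0 w 0.0687 gf 0.0 F [0.1 0.5 0.1] M [0.   0.05 0.04] q [-0.57  0.49  1.49  0.    1.17 -0.48]
rot units [-0.02 -0.02 -0.  ] then dp units [-0.006  0.002  0.437] mm [-1.3  0.4 87.4]
```

Request:
servo_tool(
  moves=[
    {"dp":[-0.006,0,0.15],"delta_rot":[0,0,0],"fingers":0.8},
    {"dp":[0,0,0.15],"delta_rot":[0,0,0],"fingers":0.8},
    {"dp":[0,0,0.1],"delta_rot":[0,0,0],"fingers":0.8},
    {"dp":[0,0,0.037],"delta_rot":[0,0,0],"fingers":0.8},
    {"dp":[0,0,0],"delta_rot":[0,0,0],"fingers":0.8},
  ],
)

```text
clock: 20.8
position: [0.5914, -0.2991, 0.0924]
ee_rot: [-0.001, 0.737, 0.676, -0.0]
contact_force: [-0.3, -0.2, -0.0]
width: 0.0685
gripper_force: 0.0
```

Request:
servo_tool(
  moves=[
    {"dp":[0,0,0],"delta_rot":[0,0,0],"fingers":0.55},
    {"dp":[0,0,0],"delta_rot":[0,0,0],"fingers":0.4},
    {"dp":[0,0,0],"delta_rot":[0,0,0],"fingers":0.3},
    {"dp":[0,0,0],"delta_rot":[0,0,0],"fingers":0.3},
    {"dp":[0,0,0],"delta_rot":[0,0,0],"fingers":0.3},
  ],
)

```text
clock: 21.3
position: [0.5922, -0.3008, 0.0947]
ee_rot: [0.002, 0.738, 0.675, 0.001]
contact_force: [0.9, 0.7, 5.7]
width: 0.0385
gripper_force: 30.7
```

Request:
servo_tool(
  moves=[
    {"dp":[0,0,-0.12],"delta_rot":[0,0,0],"fingers":0.3},
    {"dp":[0,0,-0.2],"delta_rot":[0,0,0],"fingers":0.3},
    {"dp":[0,0,-0.2],"delta_rot":[0,0,0],"fingers":0.3},
    {"dp":[0,0,0],"delta_rot":[0,0,0],"fingers":0.3},
    {"dp":[0,0,0],"delta_rot":[0,0,0],"fingers":0.3},
  ],
)

```text
clock: 21.8
position: [0.5913, -0.3007, 0.198]
ee_rot: [0.001, 0.738, 0.675, 0.0]
contact_force: [-0.3, 0.4, -0.8]
width: 0.0388
gripper_force: 30.5
```

```bash
python3 plan.py .5918 .126 .19 85
```

```text
t 21.8 pos [ 0.5913 -0.3007  0.198 ] yaw 84.9 w 0.0388 gf 30.5 F [-0.3  0.4 -0.8] M [ 0.01 -0.03  0.01] q [-0.58  0.47  1.46 -0.    1.2  -0.49]
rot units [ 0.02  0.01 -0.02] then dp units [ 2.126 -0.183  0.04 ] mm [425.2 -36.7   8. ]
```

Request:
servo_tool(
  moves=[
    {"dp":[0.12,-0.017,0],"delta_rot":[0,0,0],"fingers":0.3},
    {"dp":[0.2,-0.017,0],"delta_rot":[0,0,0],"fingers":0.3},
    {"dp":[0.2,-0.017,0],"delta_rot":[0,0,0],"fingers":0.3},
    {"dp":[0.2,-0.017,0],"delta_rot":[0,0,0],"fingers":0.3},
    {"dp":[0.2,-0.017,0],"delta_rot":[0,0,0],"fingers":0.3},
  ],
)

```text
clock: 22.3
position: [0.5891, -0.114, 0.1945]
ee_rot: [-0.002, 0.738, 0.675, -0.001]
contact_force: [0.8, 0.4, -0.5]
width: 0.0383
gripper_force: 30.5
```

Request:
servo_tool(
  moves=[
    {"dp":[0.2,-0.017,0],"delta_rot":[0,0,0],"fingers":0.3},
    {"dp":[0.2,-0.017,0],"delta_rot":[0,0,0],"fingers":0.3},
    {"dp":[0.2,-0.017,0],"delta_rot":[0,0,0],"fingers":0.3},
    {"dp":[0.2,-0.017,0],"delta_rot":[0,0,0],"fingers":0.3},
    {"dp":[0.2,-0.017,0],"delta_rot":[0,0,0],"fingers":0.3},
  ],
)

```text
clock: 22.8
position: [0.5899, 0.0865, 0.1946]
ee_rot: [-0.001, 0.738, 0.675, -0.002]
contact_force: [1.0, 0.1, -0.2]
width: 0.0388
gripper_force: 30.5
```

Request:
servo_tool(
  moves=[
    {"dp":[0.2,-0.013,0],"delta_rot":[0,0,0],"fingers":0.3},
    {"dp":[0,0,0.1],"delta_rot":[0,0,0],"fingers":0.3},
    {"dp":[0,0,0],"delta_rot":[0,0,0],"fingers":0.3},
    {"dp":[0,0,0],"delta_rot":[0,0,0],"fingers":0.3},
    {"dp":[0,0,0],"delta_rot":[0,0,0],"fingers":0.3},
  ],
)

```text
clock: 23.3
position: [0.5924, 0.1242, 0.1765]
ee_rot: [-0.0, 0.738, 0.675, -0.0]
contact_force: [0.4, -0.6, -0.1]
width: 0.0387
gripper_force: 30.5
```

```bash
python3 plan.py .5918 .126 .13 85
```

```text
t 23.3 pos [0.5924 0.1242 0.1765] yaw 84.8 w 0.0387 gf 30.5 F [ 0.4 -0.6 -0.1] M [-0.02  0.05 -0.02] q [ 0.09  0.41  1.63 -0.    1.1   0.18]
rot units [-0.01  0.   -0.03] then dp units [ 0.009 -0.004  0.233] mm [ 1.7 -0.7 46.5]
```

Request:
servo_tool(
  moves=[
    {"dp":[0.009,-0.004,0.1],"delta_rot":[0,0,0],"fingers":0.3},
    {"dp":[0,0,0.1],"delta_rot":[0,0,0],"fingers":0.3},
    {"dp":[0,0,0.05],"delta_rot":[0,0,0],"fingers":0.3},
    {"dp":[0,0,0],"delta_rot":[0,0,0],"fingers":0.3},
  ],
)

```text
clock: 23.7
position: [0.5911, 0.1261, 0.1257]
ee_rot: [-0.001, 0.738, 0.675, -0.001]
contact_force: [0.3, 0.5, -0.5]
width: 0.0384
gripper_force: 30.5
```

Request:
servo_tool(
  moves=[
    {"dp":[0,0,0.025],"delta_rot":[0,0,0],"fingers":0.3},
    {"dp":[0,0,0.025],"delta_rot":[0,0,0],"fingers":0.3},
    {"dp":[0,0,0.02],"delta_rot":[0,0,0],"fingers":0.3},
    {"dp":[0,0,0.007],"delta_rot":[0,0,0],"fingers":0.3},
    {"dp":[0,0,0],"delta_rot":[0,0,0],"fingers":0.3},
  ],
)

```text
clock: 24.2
position: [0.5918, 0.1269, 0.1112]
ee_rot: [0.0, 0.738, 0.675, 0.0]
contact_force: [-0.0, -1.0, -0.7]
width: 0.0386
gripper_force: 30.5
```

```bash
python3 plan.py .5918 .126 .111 85
```

```text
t 24.2 pos [0.5918 0.1269 0.1112] yaw 84.9 w 0.0386 gf 30.5 F [-0.  -1.  -0.7] M [-0.2  -0.01  0.  ] q [ 0.1   0.48  1.7  -0.    0.96  0.19]
rot units [ 0.    0.   -0.02] then dp units [-0.005  0.     0.001] mm [-0.9  0.1  0.2]
```

Request:
servo_tool(
  moves=[
    {"dp":[0,0,0.003],"delta_rot":[0,0,0],"fingers":0.5},
    {"dp":[0,0,0],"delta_rot":[0,0,0],"fingers":0.65},
    {"dp":[0,0,0],"delta_rot":[0,0,0],"fingers":0.65},
    {"dp":[0,0,-0.2],"delta_rot":[0,0,0],"fingers":0.65},
    {"dp":[0,0,-0.2],"delta_rot":[0,0,0],"fingers":0.8},
  ],
)

```text
clock: 24.7
position: [0.591, 0.127, 0.1904]
ee_rot: [-0.001, 0.738, 0.675, -0.001]
contact_force: [1.1, -0.4, -0.6]
width: 0.0675
gripper_force: 0.0
```

Request:
servo_tool(
  moves=[
    {"dp":[-0.192,-0.026,0],"delta_rot":[0,0,0],"fingers":0.8},
    {"dp":[-0.192,-0.026,0],"delta_rot":[0,0,0],"fingers":0.8},
    {"dp":[-0.192,-0.026,0],"delta_rot":[0,0,0],"fingers":0.8},
    {"dp":[-0.192,-0.026,0],"delta_rot":[0,0,0],"fingers":0.8},
    {"dp":[0,0,0],"delta_rot":[0,0,0],"fingers":0.8},
  ],
)

```text
clock: 25.2
position: [0.5565, -0.0279, 0.191]
ee_rot: [0.001, 0.739, 0.673, -0.001]
contact_force: [0.5, 1.2, 0.6]
width: 0.068
gripper_force: 0.0
```

```bash
python3 look.py pics/l2.png; python3 plan.py .4983 -.2892 .16 85
```

```text
(191.2, 196.7) [0.5962, 0.1542] at z.05 [0.5954 0.1517] top z 0.0351 0.0439
(313.4, 223.0) [0.5003, -0.2914] at z.05 [ 0.5005 -0.2882] top z 0.0365 0.0351
t 25.3 pos [ 0.5574 -0.0247  0.191 ] yaw 84.8 w 0.0683 gf 0.0 F [0.2 0.5 0.9] M [0.02 0.   0.02] q [-0.17  0.34  1.71  0.    1.09 -0.08]
rot units [ 0.01 -0.01 -0.04] then dp units [-1.343 -0.179  0.155] mm [-268.6  -35.8   31. ]
```

Request:
servo_tool(
  moves=[
    {"dp":[-0.192,-0.026,0],"delta_rot":[0,0,0],"fingers":0.8},
    {"dp":[-0.192,-0.026,0],"delta_rot":[0,0,0],"fingers":0.8},
    {"dp":[-0.192,-0.026,0],"delta_rot":[0,0,0],"fingers":0.8},
    {"dp":[-0.192,-0.026,0],"delta_rot":[0,0,0],"fingers":0.8},
    {"dp":[-0.192,-0.026,0],"delta_rot":[0,0,0],"fingers":0.8},
  ],
)

```text
clock: 25.8
position: [0.5149, -0.213, 0.1908]
ee_rot: [0.0, 0.737, 0.676, 0.001]
contact_force: [1.2, -0.1, -0.7]
width: 0.068
gripper_force: 0.0
```

Request:
servo_tool(
  moves=[
    {"dp":[-0.192,-0.026,0],"delta_rot":[0,0,0],"fingers":0.8},
    {"dp":[-0.192,-0.023,0],"delta_rot":[0,0,0],"fingers":0.8},
    {"dp":[0,0,0.1],"delta_rot":[0,0,0],"fingers":0.8},
    {"dp":[0,0,0],"delta_rot":[0,0,0],"fingers":0.8},
    {"dp":[0,0,0],"delta_rot":[0,0,0],"fingers":0.8},
  ],
)

```text
clock: 26.3
position: [0.4982, -0.2873, 0.1704]
ee_rot: [-0.001, 0.737, 0.675, 0.0]
contact_force: [-0.1, -0.0, -0.2]
width: 0.0685
gripper_force: 0.0
```

```bash
python3 plan.py .4983 -.2892 .092 85
```

```text
t 26.3 pos [ 0.4982 -0.2873  0.1704] yaw 85.0 w 0.0685 gf 0.0 F [-0.1 -0.  -0.2] M [-0.03  0.02  0.01] q [-0.64  0.38  1.7   0.    1.06 -0.56]
rot units [-0.01 -0.02 -0.  ] then dp units [-0.009  0.001  0.392] mm [-1.9  0.3 78.4]
```

Request:
servo_tool(
  moves=[
    {"dp":[-0.006,0,0.15],"delta_rot":[0,0,0],"fingers":0.8},
    {"dp":[0,0,0.15],"delta_rot":[0,0,0],"fingers":0.8},
    {"dp":[0,0,0.07],"delta_rot":[0,0,0],"fingers":0.8},
    {"dp":[0,0,0.022],"delta_rot":[0,0,0],"fingers":0.8},
    {"dp":[0,0,0],"delta_rot":[0,0,0],"fingers":0.8},
  ],
)

```text
clock: 26.8
position: [0.4984, -0.289, 0.0925]
ee_rot: [-0.0, 0.737, 0.676, 0.0]
contact_force: [-0.6, 0.1, -0.5]
width: 0.0685
gripper_force: 0.0
```

Request:
servo_tool(
  moves=[
    {"dp":[0,0,0],"delta_rot":[0,0,0],"fingers":0.55},
    {"dp":[0,0,0],"delta_rot":[0,0,0],"fingers":0.4},
    {"dp":[0,0,0],"delta_rot":[0,0,0],"fingers":0.3},
    {"dp":[0,0,0],"delta_rot":[0,0,0],"fingers":0.3},
    {"dp":[0,0,0],"delta_rot":[0,0,0],"fingers":0.3},
  ],
)

```text
clock: 27.3
position: [0.4986, -0.2902, 0.0938]
ee_rot: [0.001, 0.738, 0.675, 0.001]
contact_force: [0.0, 1.2, 6.8]
width: 0.0386
gripper_force: 30.2
```

Request:
servo_tool(
  moves=[
    {"dp":[0,0,-0.12],"delta_rot":[0,0,0],"fingers":0.3},
    {"dp":[0,0,-0.2],"delta_rot":[0,0,0],"fingers":0.3},
    {"dp":[0,0,-0.2],"delta_rot":[0,0,0],"fingers":0.3},
    {"dp":[0,0,0],"delta_rot":[0,0,0],"fingers":0.3},
    {"dp":[0,0,0],"delta_rot":[0,0,0],"fingers":0.3},
  ],
)

```text
clock: 27.8
position: [0.4979, -0.2902, 0.1974]
ee_rot: [0.001, 0.738, 0.675, 0.0]
contact_force: [0.4, 0.4, -1.3]
width: 0.0389
gripper_force: 30.5
```

```bash
python3 plan.py .5078 .1336 .19 85
```

```text
t 27.8 pos [ 0.4979 -0.2902  0.1974] yaw 84.9 w 0.0389 gf 30.5 F [ 0.4  0.4 -1.3] M [ 0.02 -0.05  0.03] q [-0.65  0.35  1.67  0.    1.12 -0.56]
rot units [ 0.02  0.01 -0.02] then dp units [ 2.115 -0.135  0.037] mm [423.  -27.    7.4]
```

Request:
servo_tool(
  moves=[
    {"dp":[0.12,-0.012,0],"delta_rot":[0,0,0],"fingers":0.3},
    {"dp":[0.2,-0.012,0],"delta_rot":[0,0,0],"fingers":0.3},
    {"dp":[0.2,-0.012,0],"delta_rot":[0,0,0],"fingers":0.3},
    {"dp":[0.2,-0.012,0],"delta_rot":[0,0,0],"fingers":0.3},
    {"dp":[0.2,-0.012,0],"delta_rot":[0,0,0],"fingers":0.3},
  ],
)

```text
clock: 28.3
position: [0.5007, -0.1038, 0.1944]
ee_rot: [-0.002, 0.738, 0.675, -0.001]
contact_force: [-0.0, 0.6, -0.9]
width: 0.0387
gripper_force: 30.5
```

Request:
servo_tool(
  moves=[
    {"dp":[0.2,-0.012,0],"delta_rot":[0,0,0],"fingers":0.3},
    {"dp":[0.2,-0.012,0],"delta_rot":[0,0,0],"fingers":0.3},
    {"dp":[0.2,-0.012,0],"delta_rot":[0,0,0],"fingers":0.3},
    {"dp":[0.2,-0.012,0],"delta_rot":[0,0,0],"fingers":0.3},
    {"dp":[0.2,-0.012,0],"delta_rot":[0,0,0],"fingers":0.3},
  ],
)

```text
clock: 28.8
position: [0.5065, 0.0962, 0.1945]
ee_rot: [-0.001, 0.738, 0.675, -0.001]
contact_force: [-0.0, -0.6, -0.4]
width: 0.0388
gripper_force: 30.5
```

Request:
servo_tool(
  moves=[
    {"dp":[0.2,-0.012,0],"delta_rot":[0,0,0],"fingers":0.3},
    {"dp":[0,0,0.1],"delta_rot":[0,0,0],"fingers":0.3},
    {"dp":[0,0,0],"delta_rot":[0,0,0],"fingers":0.3},
    {"dp":[0,0,0],"delta_rot":[0,0,0],"fingers":0.3},
    {"dp":[0,0,0],"delta_rot":[0,0,0],"fingers":0.3},
  ],
)

```text
clock: 29.3
position: [0.5091, 0.134, 0.1762]
ee_rot: [-0.0, 0.738, 0.675, -0.0]
contact_force: [-0.2, 0.1, 0.1]
width: 0.0386
gripper_force: 30.5
```

```bash
python3 plan.py .508 .134 .111 85
```

```text
t 29.3 pos [0.5091 0.134  0.1762] yaw 84.8 w 0.0386 gf 30.5 F [-0.2  0.1  0.1] M [ 0.01 -0.02  0.02] q [ 0.13  0.31  1.8  -0.    1.03  0.22]
rot units [-0.01  0.   -0.03] then dp units [-0.    -0.005  0.326] mm [-0.  -1.1 65.2]
```

Request:
servo_tool(
  moves=[
    {"dp":[0,-0.005,0.1],"delta_rot":[0,0,0],"fingers":0.3},
    {"dp":[0,0,0.1],"delta_rot":[0,0,0],"fingers":0.3},
    {"dp":[0,0,0.05],"delta_rot":[0,0,0],"fingers":0.3},
    {"dp":[0,0,0],"delta_rot":[0,0,0],"fingers":0.3},
  ],
)

```text
clock: 29.7
position: [0.5075, 0.134, 0.1254]
ee_rot: [-0.001, 0.738, 0.674, -0.001]
contact_force: [0.1, -0.5, -0.2]
width: 0.0389
gripper_force: 30.5
```

Request:
servo_tool(
  moves=[
    {"dp":[0,0,0.025],"delta_rot":[0,0,0],"fingers":0.3},
    {"dp":[0,0,0.025],"delta_rot":[0,0,0],"fingers":0.3},
    {"dp":[0,0,0.02],"delta_rot":[0,0,0],"fingers":0.3},
    {"dp":[0,0,0.007],"delta_rot":[0,0,0],"fingers":0.3},
    {"dp":[0,0,0],"delta_rot":[0,0,0],"fingers":0.3},
  ],
)

```text
clock: 30.2
position: [0.508, 0.1349, 0.1108]
ee_rot: [-0.0, 0.738, 0.675, -0.0]
contact_force: [0.5, -0.1, 0.2]
width: 0.0385
gripper_force: 30.5
```

```bash
python3 plan.py .508 .134 .111 85
```

```text
t 30.2 pos [0.508  0.1349 0.1108] yaw 84.9 w 0.0385 gf 30.5 F [ 0.5 -0.1  0.2] M [-0.02  0.04 -0.02] q [0.13 0.39 1.88 0.   0.87 0.22]
rot units [-0.   -0.   -0.02] then dp units [-0.004  0.    -0.001] mm [-0.9  0.  -0.2]
```

Request:
servo_tool(
  moves=[
    {"dp":[0,0,0.002],"delta_rot":[0,0,0],"fingers":0.5},
    {"dp":[0,0,0],"delta_rot":[0,0,0],"fingers":0.65},
    {"dp":[0,0,0],"delta_rot":[0,0,0],"fingers":0.65},
    {"dp":[0,0,-0.2],"delta_rot":[0,0,0],"fingers":0.65},
    {"dp":[0,0,-0.2],"delta_rot":[0,0,0],"fingers":0.4},
  ],
)

```text
clock: 30.7
position: [0.5073, 0.1347, 0.1904]
ee_rot: [-0.001, 0.738, 0.675, -0.001]
contact_force: [1.1, 1.3, -0.3]
width: 0.0426
gripper_force: 0.0
```

Request:
servo_tool(
  moves=[
    {"dp":[-0.2,0.05,0],"delta_rot":[0,0,0],"fingers":0},
    {"dp":[-0.2,0.05,0],"delta_rot":[0,0,0],"fingers":0},
    {"dp":[-0.2,0.05,0],"delta_rot":[0,0,0],"fingers":0},
    {"dp":[-0.2,0.05,0],"delta_rot":[0,0,0],"fingers":0},
    {"dp":[0,0,0],"delta_rot":[0,0,0],"fingers":0},
  ],
)

```text
clock: 31.2
position: [0.535, -0.0326, 0.1908]
ee_rot: [0.002, 0.739, 0.673, -0.0]
contact_force: [-0.5, -0.4, -0.3]
width: -0.0
gripper_force: 0.0
```

```bash
python3 look.py pics/l3.png; python3 plan.py .537 -.015 .104 85
```

```text
(191.1, 196.8) [0.5958, 0.1545] at z.05 [0.5951 0.1521] top z 0.035 0.0441
(196.4, 220.5) [0.5098, 0.1345] at z.05 [0.5101 0.1324] top z 0.0514 0.0517
t 31.3 pos [ 0.5337 -0.0289  0.1905] yaw 84.8 w 0.0001 gf 0.0 F [ 0.5  0.8 -0.6] M [ 0.01 -0.02 -0.  ] q [-0.18  0.31  1.77  0.    1.07 -0.09]
rot units [-0.   -0.01 -0.04] then dp units [0.07  0.01  0.433] mm [14.1  2.1 86.5]
```

View pics/l3.png

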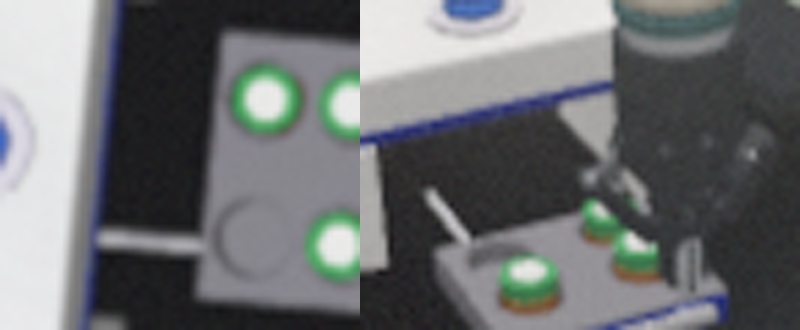

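Request:
servo_tool(
  moves=[
    {"dp":[0,0.01,0.15],"delta_rot":[0,0,0],"fingers":0},
    {"dp":[0,0,0.15],"delta_rot":[0,0,0],"fingers":0},
    {"dp":[0,0,0.13],"delta_rot":[0,0,0],"fingers":0},
    {"dp":[0.1,0,0],"delta_rot":[0,0,0],"fingers":0},
    {"dp":[0,0,0],"delta_rot":[0,0,0],"fingers":0},
  ],
)

```text
clock: 31.8
position: [0.5365, -0.0055, 0.1035]
ee_rot: [-0.002, 0.737, 0.676, -0.0]
contact_force: [-0.2, -0.6, 0.3]
width: -0.0002
gripper_force: 0.0
```

Request:
servo_tool(
  moves=[
    {"dp":[0.05,0,0],"delta_rot":[0,0,0],"fingers":0},
    {"dp":[0.08,0,0],"delta_rot":[0,0,0],"fingers":0},
    {"dp":[0.08,0,0],"delta_rot":[0,0,0],"fingers":0},
    {"dp":[0.08,0,0],"delta_rot":[0,0,0],"fingers":0},
    {"dp":[0,0,0],"delta_rot":[0,0,0],"fingers":0},
  ],
)

```text
clock: 32.3
position: [0.5429, 0.052, 0.1048]
ee_rot: [-0.0, 0.737, 0.676, 0.001]
contact_force: [0.2, 0.2, -0.6]
width: -0.0001
gripper_force: 0.0
```

```bash
python3 plan.py .5525 .1713 .104 85
```

```text
t 32.3 pos [0.5429 0.052  0.1048] yaw 85.0 w -0.0001 gf 0.0 F [ 0.2  0.2 -0.6] M [ 0.04  0.03 -0.02] q [-0.03  0.42  1.85  0.    0.88  0.05]
rot units [ 0.01 -0.02  0.  ] then dp units [ 0.598 -0.004  0.004] mm [119.7  -0.8   0.8]
```

Request:
servo_tool(
  moves=[
    {"dp":[0.08,0,0],"delta_rot":[0,0,0],"fingers":0},
    {"dp":[0.1,0,0],"delta_rot":[0,0,0],"fingers":0},
    {"dp":[0.1,0,0],"delta_rot":[0,0,0],"fingers":0},
    {"dp":[0.1,0,0],"delta_rot":[0,0,0],"fingers":0},
    {"dp":[0.08,0,0],"delta_rot":[0,0,0],"fingers":0},
  ],
)

```text
clock: 32.8
position: [0.5506, 0.141, 0.1047]
ee_rot: [0.001, 0.738, 0.675, -0.001]
contact_force: [0.2, -6.3, 2.4]
width: 0.0001
gripper_force: 3.3
```

Request:
servo_tool(
  moves=[
    {"dp":[0.06,0,0],"delta_rot":[0,0,0],"fingers":0},
    {"dp":[0.05,0,0],"delta_rot":[0,0,0],"fingers":0},
    {"dp":[0,0,0],"delta_rot":[0,0,0],"fingers":0},
    {"dp":[0,0,0],"delta_rot":[0,0,0],"fingers":0},
  ],
)

```text
clock: 33.2
position: [0.5527, 0.1636, 0.1044]
ee_rot: [-0.0, 0.738, 0.675, 0.0]
contact_force: [0.4, 0.4, 0.1]
width: 0.0002
gripper_force: 0.0
```

```bash
python3 look.py pics/l4.png; python3 plan.py .5525 .1713 .104 85
```

```text
t 33.3 pos [0.5527 0.1632 0.1045] yaw 84.9 w -0.0002 gf 0.0 F [-0.2 -0.2 -0.3] M [-0.05  0.01 -0.01] q [0.17 0.45 1.78 0.   0.91 0.25]
rot units [-0.   -0.01 -0.02] then dp units [ 0.04  -0.005  0.002] mm [ 8.1 -0.9  0.5]
```

View pics/l4.png

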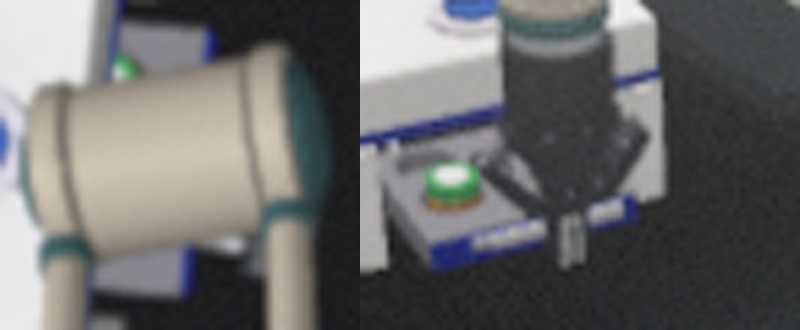

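Request:
servo_tool(
  moves=[
    {"dp":[0.03,0,0],"delta_rot":[0,0,0],"fingers":0},
    {"dp":[0.02,0,0],"delta_rot":[0,0,0],"fingers":0},
    {"dp":[0,0,0],"delta_rot":[0,0,0],"fingers":0},
  ],
)

```text
clock: 33.6
position: [0.5535, 0.172, 0.1044]
ee_rot: [0.0, 0.738, 0.675, -0.001]
contact_force: [0.6, -5.0, 0.7]
width: 0.0002
gripper_force: 2.3
```

Request:
servo_tool(
  moves=[
    {"dp":[0.02,0,0],"delta_rot":[0,0,0],"fingers":0},
    {"dp":[0,0,0],"delta_rot":[0,0,0],"fingers":0},
    {"dp":[0,0,0],"delta_rot":[0,0,0],"fingers":0},
  ],
)

```text
clock: 33.9
position: [0.5536, 0.1732, 0.1044]
ee_rot: [0.002, 0.737, 0.676, -0.003]
contact_force: [-0.8, -13.8, 3.0]
width: 0.0002
gripper_force: 7.0
```

Request:
servo_tool(
  moves=[
    {"dp":[0.02,0,0],"delta_rot":[0,0,0],"fingers":0},
    {"dp":[0,0,0],"delta_rot":[0,0,0],"fingers":0},
    {"dp":[0,0,0],"delta_rot":[0,0,0],"fingers":0},
  ],
)

```text
clock: 34.2
position: [0.5536, 0.1737, 0.1045]
ee_rot: [0.004, 0.736, 0.677, -0.006]
contact_force: [-0.0, -24.8, 5.0]
width: 0.0
gripper_force: 12.5
```

Request:
servo_tool(
  moves=[
    {"dp":[-0.1,0,0],"delta_rot":[0,0,0],"fingers":0},
    {"dp":[-0.1,0,0],"delta_rot":[0,0,0],"fingers":0},
    {"dp":[0,0,-0.2],"delta_rot":[0,0,0],"fingers":0},
    {"dp":[0,0,-0.2],"delta_rot":[0,0,0],"fingers":0.4},
    {"dp":[-0.2,0,-0.2],"delta_rot":[0,0,0],"fingers":0.8},
  ],
)

```text
clock: 34.7
position: [0.5485, 0.1084, 0.2216]
ee_rot: [-0.001, 0.737, 0.676, 0.002]
contact_force: [1.4, -0.9, -0.3]
width: 0.028
gripper_force: 0.0
```

Request:
servo_tool(
  moves=[
    {"dp":[-0.2,0,-0.2],"delta_rot":[0,0,0],"fingers":0.8},
    {"dp":[-0.2,0,-0.2],"delta_rot":[0,0,0],"fingers":0.8},
    {"dp":[0,0,0],"delta_rot":[0,0,0],"fingers":0.8},
    {"dp":[0,0,0],"delta_rot":[0,0,0],"fingers":0.8},
  ],
)

```text
clock: 35.1
position: [0.5416, 0.0351, 0.2914]
ee_rot: [0.0, 0.739, 0.674, 0.001]
contact_force: [-0.5, -0.2, -0.1]
width: 0.0684
gripper_force: 0.0
```

```bash
python3 knob.py pics/k3.png; python3 look.py pics/l5.png;python3 plan.py .5656 .324 .32 -24; python3 - <<'E'
import cv2,numpy as np
z=np.load("last.npz");p,s=z["p"],z["s"]
a=cv2.resize(p[150:255,75:195],None,fx=3.2,fy=3.2,interpolation=2);b=cv2.resize(s[130:214,150:246],(384,336),interpolation=2)
cv2.imwrite("pics/m.png",np.hstack([a,b])[:,:,::-1])
E
```

```text
bar 54 [0.5705 0.3191 0.1901] angle 160.9
t 35.3 pos [0.5407 0.0365 0.289 ] yaw 85.0 w 0.0683 gf 0.0 F [-0.6  0.6 -0.1] M [-0.02 -0.01  0.  ] q [-0.06  0.24  1.6   0.    1.31  0.03]
rot units [-0.03  0.03 19.02] then dp units [-0.471 -1.364 -0.155] mm [ -94.2 -272.8  -31. ]
```

View pics/m.png

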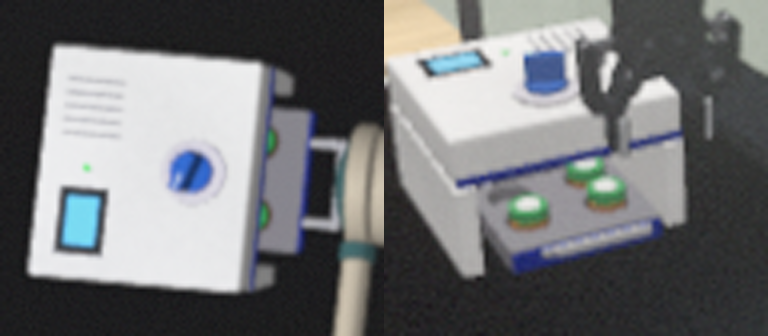

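Request:
servo_tool(
  moves=[
    {"dp":[0,0,-0.155],"delta_rot":[0,0,1],"fingers":0.8},
    {"dp":[0,0,0],"delta_rot":[0,0,1],"fingers":0.8},
    {"dp":[0,0,0],"delta_rot":[0,0,1],"fingers":0.8},
    {"dp":[0,0,0],"delta_rot":[0,0,1],"fingers":0.8},
    {"dp":[0,0,0],"delta_rot":[0,0,1],"fingers":0.8},
  ],
  force=40,
)

```text
clock: 35.8
position: [0.5411, 0.0365, 0.3202]
ee_rot: [-0.001, 0.883, 0.47, -0.001]
contact_force: [-1.1, -0.1, 0.6]
width: 0.0686
gripper_force: 0.0
```

Request:
servo_tool(
  moves=[
    {"dp":[0,0,0],"delta_rot":[0,0,1],"fingers":0.8},
    {"dp":[0,0,0],"delta_rot":[0,0,1],"fingers":0.8},
    {"dp":[0,0,0],"delta_rot":[0,0,1],"fingers":0.8},
    {"dp":[0,0,0],"delta_rot":[0,0,1],"fingers":0.8},
    {"dp":[0,0,0],"delta_rot":[0,0,1],"fingers":0.8},
  ],
)

```text
clock: 36.3
position: [0.5411, 0.0365, 0.3201]
ee_rot: [-0.001, 0.971, 0.237, -0.001]
contact_force: [0.1, 0.4, 0.0]
width: 0.0685
gripper_force: 0.0
```

Request:
servo_tool(
  moves=[
    {"dp":[0,0,0],"delta_rot":[0,0,1],"fingers":0.8},
    {"dp":[0,0,0],"delta_rot":[0,0,1],"fingers":0.8},
    {"dp":[0,0,0],"delta_rot":[0,0,1],"fingers":0.8},
    {"dp":[0,0,0],"delta_rot":[0,0,1],"fingers":0.8},
    {"dp":[0,0,0],"delta_rot":[0,0,1],"fingers":0.8},
  ],
)

```text
clock: 36.8
position: [0.5411, 0.0365, 0.3201]
ee_rot: [-0.0, 1.0, -0.01, -0.001]
contact_force: [1.0, -0.3, 0.4]
width: 0.0683
gripper_force: 0.0
```

Request:
servo_tool(
  moves=[
    {"dp":[0,0,0],"delta_rot":[0,0,1],"fingers":0.8},
    {"dp":[0,0,0],"delta_rot":[0,0,1],"fingers":0.8},
    {"dp":[0,0,0],"delta_rot":[0,0,1],"fingers":0.8},
    {"dp":[0,0,0],"delta_rot":[0,0,1],"fingers":0.8},
    {"dp":[-0.067,-0.195,0],"delta_rot":[0,0,0],"fingers":0.8},
  ],
)

```text
clock: 37.3
position: [0.545, 0.0745, 0.3201]
ee_rot: [0.002, 0.978, -0.21, -0.001]
contact_force: [0.6, 1.0, 0.7]
width: 0.0681
gripper_force: 0.0
```

Request:
servo_tool(
  moves=[
    {"dp":[-0.067,-0.195,0],"delta_rot":[0,0,0],"fingers":0.8},
    {"dp":[-0.067,-0.195,0],"delta_rot":[0,0,0],"fingers":0.8},
    {"dp":[-0.067,-0.195,0],"delta_rot":[0,0,0],"fingers":0.8},
    {"dp":[-0.067,-0.195,0],"delta_rot":[0,0,0],"fingers":0.8},
    {"dp":[-0.067,-0.195,0],"delta_rot":[0,0,0],"fingers":0.8},
  ],
)

```text
clock: 37.8
position: [0.5622, 0.2847, 0.32]
ee_rot: [0.001, 0.978, -0.207, -0.001]
contact_force: [-0.0, -0.6, -0.1]
width: 0.0687
gripper_force: 0.0
```

Request:
servo_tool(
  moves=[
    {"dp":[-0.067,-0.195,0],"delta_rot":[0,0,0],"fingers":0.8},
    {"dp":[0,0,0],"delta_rot":[0,0,0],"fingers":0.8},
    {"dp":[0,0,0],"delta_rot":[0,0,0],"fingers":0.8},
    {"dp":[0,0,0],"delta_rot":[0,0,0],"fingers":0.8},
  ],
)

```text
clock: 38.2
position: [0.566, 0.3227, 0.3206]
ee_rot: [0.001, 0.978, -0.207, -0.001]
contact_force: [-0.0, -0.2, -0.5]
width: 0.0685
gripper_force: 0.0
```

```bash
python3 plan.py .5656 .324 .245 -24
```

```text
t 38.2 pos [0.566  0.3227 0.3206] yaw -23.9 w 0.0685 gf 0.0 F [-0.  -0.2 -0.5] M [ 0.03 -0.   -0.01] q [ 0.41  0.39  1.3  -0.    1.46  2.4 ]
rot units [0.02 0.01 0.01] then dp units [-0.005 -0.005  0.378] mm [-0.9 -1.  75.6]
```

Request:
servo_tool(
  moves=[
    {"dp":[-0.005,-0.005,0.15],"delta_rot":[0,0,0],"fingers":0.8},
    {"dp":[0,0,0.15],"delta_rot":[0,0,0],"fingers":0.8},
    {"dp":[0,0,0.078],"delta_rot":[0,0,0],"fingers":0.8},
    {"dp":[0,0,0],"delta_rot":[0,0,0],"fingers":0.8},
    {"dp":[0,0,0],"delta_rot":[0,0,0],"fingers":0.4},
  ],
)

```text
clock: 38.7
position: [0.5663, 0.3234, 0.2464]
ee_rot: [-0.0, 0.978, -0.208, 0.0]
contact_force: [-0.4, 0.8, 0.2]
width: 0.0551
gripper_force: 0.0
```

Request:
servo_tool(
  moves=[
    {"dp":[0,0,0],"delta_rot":[0,0,0],"fingers":0.2},
    {"dp":[0,0,0],"delta_rot":[0,0,0],"fingers":0},
    {"dp":[0,0,0],"delta_rot":[0,0,0],"fingers":0},
    {"dp":[0,0,0],"delta_rot":[0,0,0],"fingers":0},
  ],
)

```text
clock: 39.1
position: [0.5663, 0.3239, 0.2474]
ee_rot: [-0.0, 0.978, -0.207, 0.001]
contact_force: [-1.6, -3.0, 4.9]
width: 0.0132
gripper_force: 40.7
```

Request:
servo_tool(
  moves=[
    {"dp":[0,0,0],"delta_rot":[0,0,-1],"fingers":0},
    {"dp":[0,0,0],"delta_rot":[0,0,-1],"fingers":0},
    {"dp":[0,0,0],"delta_rot":[0,0,-1],"fingers":0},
    {"dp":[0,0,0],"delta_rot":[0,0,0],"fingers":0},
  ],
)

```text
clock: 39.5
position: [0.5663, 0.3239, 0.2474]
ee_rot: [0.0, 0.998, -0.058, 0.001]
contact_force: [-0.9, -2.0, 6.1]
width: 0.0131
gripper_force: 40.8
```

```bash
python3 plan.py .5656 .324 .245 85
```

```text
t 39.5 pos [0.5663 0.3239 0.2474] yaw -6.7 w 0.0131 gf 40.8 F [-0.9 -2.   6.1] M [-0.37  0.16  0.08] q [ 0.41  0.42  1.42 -0.    1.3   2.1 ]
rot units [ 2.0e-02 -1.0e-02 -1.6e+01] then dp units [ 0.    -0.003  0.012] mm [ 0.  -0.7  2.4]
```

Request:
servo_tool(
  moves=[
    {"dp":[0,0,0],"delta_rot":[0,0,-1],"fingers":0},
    {"dp":[0,0,0],"delta_rot":[0,0,-1],"fingers":0},
    {"dp":[0,0,0],"delta_rot":[0,0,-1],"fingers":0},
    {"dp":[0,0,0],"delta_rot":[0,0,-1],"fingers":0},
    {"dp":[0,0,0],"delta_rot":[0,0,-1],"fingers":0},
  ],
)

```text
clock: 40.0
position: [0.5662, 0.3239, 0.2474]
ee_rot: [0.0, 0.981, 0.192, 0.001]
contact_force: [-1.3, -1.4, 5.2]
width: 0.013
gripper_force: 40.8
```

Request:
servo_tool(
  moves=[
    {"dp":[0,0,0],"delta_rot":[0,0,-1],"fingers":0},
    {"dp":[0,0,0],"delta_rot":[0,0,-1],"fingers":0},
    {"dp":[0,0,0],"delta_rot":[0,0,-1],"fingers":0},
    {"dp":[0,0,0],"delta_rot":[0,0,-1],"fingers":0},
    {"dp":[0,0,0],"delta_rot":[0,0,-1],"fingers":0},
  ],
)

```text
clock: 40.5
position: [0.5662, 0.3239, 0.2474]
ee_rot: [0.001, 0.904, 0.429, 0.001]
contact_force: [-1.1, -2.9, 6.6]
width: 0.013
gripper_force: 40.8
```

Request:
servo_tool(
  moves=[
    {"dp":[0,0,0],"delta_rot":[0,0,-1],"fingers":0},
    {"dp":[0,0,0],"delta_rot":[0,0,-1],"fingers":0},
    {"dp":[0,0,0],"delta_rot":[0,0,-1],"fingers":0},
    {"dp":[0,0,0],"delta_rot":[0,0,-1],"fingers":0},
    {"dp":[0,0,0],"delta_rot":[0,0,0],"fingers":0},
  ],
)

```text
clock: 41.0
position: [0.5662, 0.3239, 0.2474]
ee_rot: [0.001, 0.801, 0.599, 0.0]
contact_force: [-0.7, -3.2, 5.8]
width: 0.0128
gripper_force: 40.8
```

```bash
python3 plan.py .5656 .324 .245 85
```

```text
t 41.0 pos [0.5662 0.3239 0.2474] yaw 73.5 w 0.0128 gf 40.8 F [-0.7 -3.2  5.8] M [-0.38  0.23  0.02] q [ 0.41  0.42  1.42 -0.    1.3   0.7 ]
rot units [ 0.02  0.   -2.  ] then dp units [ 0.    -0.003  0.012] mm [ 0.1 -0.6  2.4]
```

Request:
servo_tool(
  moves=[
    {"dp":[0,0,0],"delta_rot":[0,0,-1],"fingers":0},
    {"dp":[0,0,0],"delta_rot":[0,0,-1],"fingers":0},
    {"dp":[0,0,0],"delta_rot":[0,0,-0.5],"fingers":0},
    {"dp":[0,0,0],"delta_rot":[0,0,0],"fingers":0},
    {"dp":[0,0,0],"delta_rot":[0,0,0],"fingers":0},
  ],
)

```text
clock: 41.5
position: [0.5663, 0.3238, 0.2475]
ee_rot: [0.0, 0.722, 0.692, 0.001]
contact_force: [-0.8, -2.1, 6.0]
width: 0.0131
gripper_force: 50.3
```

```bash
python3 plan.py .5656 .324 .245 85
```

```text
t 41.5 pos [0.5663 0.3238 0.2475] yaw 87.6 w 0.0131 gf 50.3 F [-0.8 -2.1  6. ] M [-0.44  0.23 -1.15] q [ 0.41  0.42  1.42 -0.    1.3   0.46]
rot units [ 0.01 -0.    0.45] then dp units [ 0.001 -0.004  0.012] mm [ 0.2 -0.7  2.5]
```

Request:
servo_tool(
  moves=[
    {"dp":[0,0,0],"delta_rot":[0,0,-0.4],"fingers":0},
    {"dp":[0,0,0],"delta_rot":[0,0,0],"fingers":0},
    {"dp":[0,0,0],"delta_rot":[0,0,0],"fingers":0},
    {"dp":[0,0,0],"delta_rot":[0,0,0.2],"fingers":0},
    {"dp":[0,0,0],"delta_rot":[0,0,0],"fingers":0.4},
  ],
)

```text
clock: 42.0
position: [0.5662, 0.3244, 0.2465]
ee_rot: [0.0, 0.714, 0.7, 0.001]
contact_force: [0.8, 0.5, -0.4]
width: 0.0262
gripper_force: 0.0
```

Request:
servo_tool(
  moves=[
    {"dp":[0,0,0],"delta_rot":[0,0,0],"fingers":0.6},
    {"dp":[0,0,0],"delta_rot":[0,0,0],"fingers":0.7},
    {"dp":[0,0,-0.15],"delta_rot":[0,0,0],"fingers":0.7},
    {"dp":[0,0,-0.2],"delta_rot":[0,0,0],"fingers":0.7},
    {"dp":[0,0,-0.1],"delta_rot":[0,0,0],"fingers":0.7},
  ],
)

```text
clock: 42.5
position: [0.5668, 0.3249, 0.3391]
ee_rot: [0.001, 0.714, 0.701, 0.002]
contact_force: [0.6, 0.1, 0.2]
width: 0.06
gripper_force: 0.0
```

Request:
servo_tool(
  moves=[
    {"dp":[-0.2,0,0],"delta_rot":[0,0,0],"fingers":0.7},
    {"dp":[-0.2,0,0],"delta_rot":[0,0,0],"fingers":0.7},
    {"dp":[-0.2,-0.1,0],"delta_rot":[0,0,0],"fingers":0.7},
    {"dp":[-0.2,-0.1,0],"delta_rot":[0,0,0],"fingers":0.7},
    {"dp":[-0.2,-0.1,0],"delta_rot":[0,0,0],"fingers":0.7},
  ],
)

```text
clock: 43.0
position: [0.5014, 0.1242, 0.3356]
ee_rot: [-0.0, 0.713, 0.701, -0.0]
contact_force: [0.3, -0.8, 0.0]
width: 0.0597
gripper_force: 0.0
```

Request:
servo_tool(
  moves=[
    {"dp":[-0.2,-0.1,0],"delta_rot":[0,0,0],"fingers":0.7},
    {"dp":[-0.2,0,0],"delta_rot":[0,0,0],"fingers":0.7},
    {"dp":[0,0,0],"delta_rot":[0,0,0],"fingers":0.7},
    {"dp":[0,0,0],"delta_rot":[0,0,0],"fingers":0.7},
    {"dp":[0,0,0],"delta_rot":[0,0,0],"fingers":0.7},
  ],
)

```text
clock: 43.5
position: [0.481, 0.0467, 0.3359]
ee_rot: [-0.0, 0.714, 0.701, 0.0]
contact_force: [-0.2, 0.2, 0.4]
width: 0.0598
gripper_force: 0.0
```

```bash
python3 knob.py pics/k4.png; python3 - <<'E'
import cv2,numpy as np
z=np.load("last.npz");p,s=z["p"],z["s"]
a=cv2.resize(p[165:245,100:200],(400,320),interpolation=2);b=cv2.resize(s[130:210,150:246],(384,320),interpolation=2)
cv2.imwrite("pics/m2.png",np.hstack([a,b])[:,:,::-1])
E
```

```text
bar 54 [0.5677 0.3195 0.1919] angle 85.2
```

View pics/m2.png

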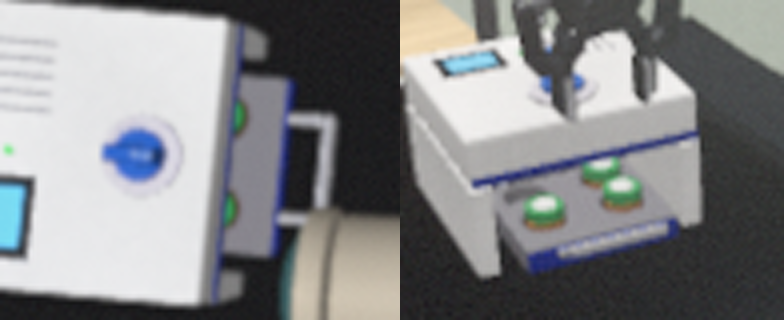

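The picture shows the bar lined up with the slide at about (140,155), with the drawer home and all three jars standing.

```bash
python3 -c "
from rig import manip
print(manip.sign_off())"
```

```text
the job is handed in; nothing more can be done
None
```

The job is handed in: gas shut off, three jars seated in the drawer, drawer pushed home, then gas turned fully on; the last pictures and contact forces agree with this, but the hand-in call returned no verdict.

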